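Refit the relay and stopper the cable entry of a control box

TASK

Finish the control box for dispatch: plug the loose relay module upright and fully home into the black rectangular socket, and seal the sloping round cable entry with the orange-gripped tapered stopper, pushed in until its collar sits flush on the rim. Either job may come first. Leave the multimeter, the black tape and the solder reel where they are.

Things in the scene. Friction and masses are not known exactly. Their poses are not given: they have to be found in the camera images.
- control_box: Grey control box fixed to the bench, base 150 x 250 x 30 mm; origin at the centre of its underside, z up. A sloping housing with the round entry neck stands on its +y half (up to about 90 mm high), the relay socket on its -y half.
- socket (a point): Centre of the mouth of the relay socket, a black block 90 x 64 mm in plan, 30 mm high, whose top is 60 mm above the bench; axes as the control box (z up). The pocket is 65 mm along x, 39 mm along y and 30 mm deep (flat floor 30 mm above the bench), with a 2 mm chamfer at the mouth.
- neck: Round aluminium entry neck on the control box; origin at the centre of its mouth (100 mm above the bench), z out of the mouth along the bore, leaning 27 degrees from vertical towards the box's +y side (the robot's left); x level, along the box's x. Rim 58 mm outside; bore 48 mm wide at the mouth narrowing to 38 mm, 42 mm deep. It stands 45 mm out of the housing.
- stopper: Loose stopper, 82 mm long, 90 g, standing on its narrow end at the start; origin at the centre of its narrow end face, z along it towards the grip. Black taper 35 mm wide at the end, 44 mm at the collar, 36 mm long; then an orange collar 58 mm wide and 6 mm thick (z 36 to 42 mm); then an orange round grip 30 mm wide and 40 mm long (z 42 to 82 mm).
- collar (a point): Centre of the underside of the stopper's collar (36 mm above the stopper's origin), axes as the stopper. Seated, it coincides with the origin of neck.
- relay: Loose light grey relay module standing upright, 0.11 kg; origin at the centre of its underside, z up. Lower part 62 mm (x) by 36 mm (y), up to 53 mm high; upper part 38 mm (x) by 36 mm (y), up to 86 mm high. Grasp across y (36 mm). It fits the socket either way round, its x along the socket's x.
- multimeter: Bystander: hand multimeter lying on its back, 145 x 75 x 44 mm; origin at the centre of its underside.
- tape_black: Bystander: roll of black tape lying flat, 68 x 72 x 19 mm; origin at the centre of its underside.
- solder_reel: Bystander: blue and silver solder reel, 62 x 70 x 58 mm; origin at the centre of its underside.
Mind the look-alikes: they are no part of the job. Of the things that look like the stopper, take the one that is farthest to the robot's left at the start.

How it is judged:
At the end, for the whole second after the job is handed in: Stopper in the neck: collar underside centre within 5 mm of the mouth centre, axis within 5 degrees of the bore. Relay upright in the socket (4.5 degrees), x axes within 7 degrees, underside at least 26 mm below the mouth, centred within 5 mm. Both at rest (under 20 mm/s) (distance between collar and neck below 0.005 m and angle between the z axis of stopper and the z axis of neck, either way round below 0.09 rad and z of relay in the frame of socket below -0.026 m and horizontal distance between relay and socket below 0.005 m and angle between the z axis of relay and the z axis of socket, either way round below 0.08 rad and angle between the x axis of relay and the x axis of socket, either way round below 0.12 rad and linear speed of each of relay, stopper below 0.02 m/s); the robot touches nothing.
It fails at once if the multimeter is moved by more than 25 mm (distance of multimeter from where it was at the start of the episode above 0.025 m).
It fails at once if the black tape is moved by more than 25 mm (distance of tape_black from where it was at the start of the episode above 0.025 m).
It fails at once if the solder reel is moved by more than 25 mm (distance of solder_reel from where it was at the start of the episode above 0.025 m).
It also fails if it takes over 72 s, if anything falls off the work surface, if the arm or the gripper's body presses on something with over 40 N, if the wrist force passes 120 N, or if a joint passes its speed limit or range.

ROBOT

A 6-joint arm with a two-finger parallel gripper is mounted at the origin on a cart in front of the work surface, level with it; the furniture and walls round the work are solid. World frame = base frame: x ahead of the robot, y to its left, z up, the work surface at z = 0. Lengths are in m, angles in rad, forces in N, time in s.
With the tool pointing down it reaches from about 0.325 to 0.925 m from the base axis. Payload 3.1 kg.
Tool frame: the origin (TCP) lies on the centre line of the jaws, within the pads' length; the fingertips stand 22 mm ahead of it and the grasp point (between the pads) lies 3 mm ahead of it; z points along the fingers, y is the direction in which the jaws open and shut (so a half turn about z gives the same grasp; the last joint's range is limited). The gripper opens to 85 mm and grips with 20 to 120 N. Pads are 22 mm wide; open, the fingers measure 114 mm over their backs; the gripper's body (76 mm by 85 mm) begins 54 mm behind the grasp point. The pads swing forward as they close: fully open they stand 13 mm farther back than shut.
Start: joints at [-1.374, 0.217, 1.613, -0, 1.311, -0.112], TCP at [0.19, -0.595, 0.253] pointing down, gripper open.
Joint ranges: [-2.75, 2.75], [-0.78, 2.1], [0.31, 2.55], [-1.13, 4.27], [0.13, 2.63], [-2.58, 2.58]. Speed limits (rad/s): [2.79, 2.79, 3.14, 3.14, 3.14, 3.14].

INTERFACE

Orientations are given as a rotation vector (axis times angle).
In Python, from bench import bot, imaging gives the robot as it stands.
- The arm moves only by the tool apply_moves, never from a script. Its argument "plan" is a list of rows, each a list of 3 entries, a list of its own where there are three numbers: the shift along the tool's x, y, z in cm, then the turn, a rotation vector about the tool's x, y, z in rad, then the closure, from 0 (fully open) to 1 (shut). In form: [[[dx, dy, dz], [ax, ay, az], hand], ...]. A call has exactly 8 rows; each row shifts and turns the commanded pose from where the row before left it, along the tool's axes as they then stand; what a row does not reach is not made up. A row lasts 1/12 s, in which the tool goes at most 41.7 mm and 7.16 degrees, less where a joint would pass 70% of its speed; a pose out of reach is approached as far as the arm can. A call is refused whole if a number of a shift passes 4.17 or a number of a turn 0.125, either way. A call with a gripper value outside its range is refused whole. The fingers move at their own pace and stop on an object; "force" is the grip in N (left out, the last holds). Time passes only in rows, so rows that do not move let the fingers close, or fill a call up. It gives the time, the measured TCP pose, the force and the opening at its end, in the units of the state.
- bot.sense(): the state, without advancing time (a new reading comes with each control period).
- imaging.grab_frame(name): name is "scene" or "top" or "wrist"; returns a dict with "color" (384x512x3 uint8, red, green, blue), "camera_matrix" (3x3 intrinsics, pixels), "origin" and "orientation" of the camera in the world; the wrist camera has in their place "mount" (4x4, takes a point from camera to tool coordinates, whose origin is the TCP and whose axes are the flange's). Camera axes: x right, y down, z forward; pixel columns grow to the right and rows downward; lengths in m; the calibration is good to about 2 mm. A picture is of the moment at which its call begins: read the wrist's pose just before it. There is no depth.
- bot.sign_off(): hands the job in, once; it reports no verdict.
The state is a dict: "time_s": time; "joints": joint angles; "dq": joint speeds; "joint_efforts": joint torques, N m; "ee_pos": TCP position; "tcp_rot": TCP orientation; "ft_force": force on the tool from outside, world axes, zero at the start; "torque": the same for the moment, N m; "finger_gap": finger opening in m.
Only numpy, scipy, OpenCV 4.12 (cv2) and the standard library are available. Lean on these libraries where they do the work, as an engineer would, in place of code of your own. Each camera call takes 0.05 s, during which the arm holds its last target.

## Working session

There is one attempt and no reset: what is moved stays moved. The work goes in short steps, Python scripts to look and compute and a tool call to move; the robot and the scene stay as the last step left them, time stands still between calls to the robot, and variables do not carry over. Pictures are saved under pics/ and viewed, and the job is handed in when it is done.

Besides the shell and the picture viewer there is one more tool, called after "Emit:" by a JSON object that holds its "name" and its "arguments", one argument or row to a line. apply_moves: Moves the arm, as the interface text tells. Its arguments: {"type":"object","properties":{"plan":{"type":"array","items":{"type":"array"}},"force":{"type":"number"}},"required":["plan"]}

```bash
mkdir -p pics; ls
cat > h.py <<'E'
import numpy as np, cv2
from scipy.spatial.transform import Rotation as R
from bench import bot, imaging
np.set_printoptions(precision=4,suppress=True)
def shot(n,fn=None):
    s=bot.sense(); f=imaging.grab_frame(n)
    if fn: cv2.imwrite('pics/'+fn+'.png',f['color'][:,:,::-1])
    return s,f
E
python3 - <<'E'
from h import *
for n in ['scene','top','wrist']:
    s,f=shot(n,n+'0')
    print(n,{k:np.array(v) for k,v in f.items() if k!='color'})
print(s)
E
```

```text
pics
scene {'camera_matrix': array([[394.8771,   0.    , 256.8831],
       [  0.    , 394.8771, 190.3044],
       [  0.    ,   0.    ,   1.    ]]), 'origin': array([-0.4876,  0.4752,  0.7514]), 'orientation': array([-1.2374,  1.9945, -1.141 ])}
top {'camera_matrix': array([[355.5756,   0.    , 251.3715],
       [  0.    , 355.5756, 192.8513],
       [  0.    ,   0.    ,   1.    ]]), 'origin': array([ 0.4536, -0.0573,  1.1292]), 'orientation': array([-2.1846,  2.1719, -0.0634])}
wrist {'camera_matrix': array([[298.4585,   0.    , 256.7037],
       [  0.    , 298.4585, 187.8616],
       [  0.    ,   0.    ,   1.    ]]), 'mount': array([[-0.0008, -0.9549, -0.2969,  0.0751],
       [ 1.    , -0.0006, -0.0008, -0.0014],
       [ 0.0006, -0.2969,  0.9549, -0.1228],
       [ 0.    ,  0.    ,  0.    ,  1.    ]])}
{'time_s': 0.1, 'joints': array([-1.3743,  0.2177,  1.6148,  0.    ,  1.3113, -0.1122]), 'dq': array([ 0.0003, -0.0017, -0.0021,  0.0003, -0.0017,  0.0006]), 'joint_efforts': array([ -0.0006, -39.8078, -30.497 ,  -0.0001,   0.0043,   0.    ]), 'ee_pos': array([ 0.1898, -0.5947,  0.2521]), 'tcp_rot': array([-3.102 , -0.4827,  0.0001]), 'ft_force': array([-0.15  ,  0.1022, -0.1088]), 'torque': array([-0.0608, -0.04  , -0.0231]), 'finger_gap': 0.08507991318147082}
```

View pics/scene0.png

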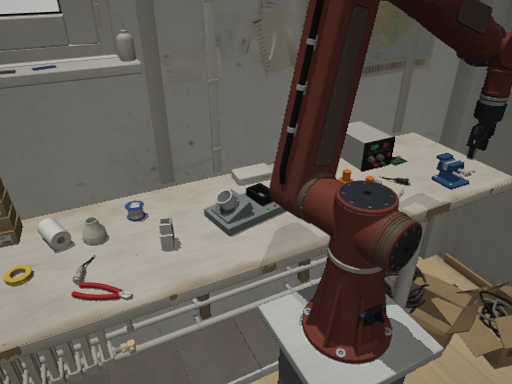

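View pics/top0.png

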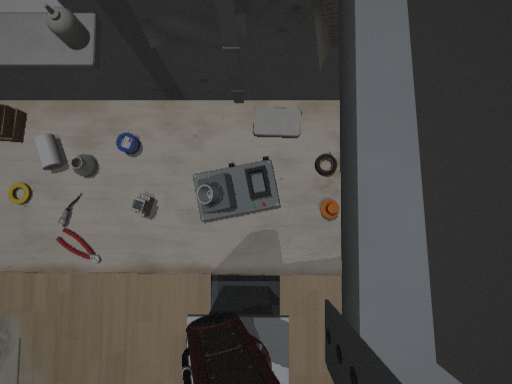

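View pics/wrist0.png

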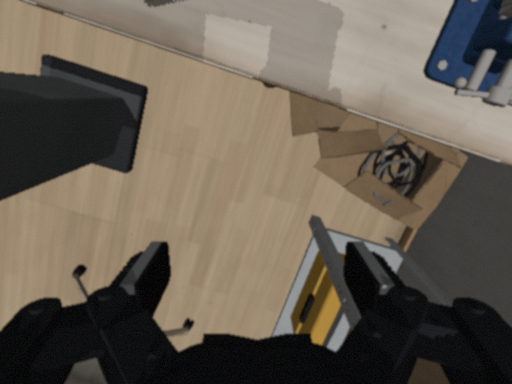

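Run:
```python
from h import *
a=cv2.imread('pics/scene0.png');t=cv2.imread('pics/top0.png')
b=cv2.resize(a[150:240,310:440],None,fx=5,fy=5,interpolation=cv2.INTER_CUBIC)
cv2.imwrite('pics/c1.png',b)
cv2.imwrite('pics/c2.png',cv2.resize(t[130:240,170:350],None,fx=4.4,fy=4.4,interpolation=cv2.INTER_CUBIC))
cv2.imwrite('pics/c3.png',cv2.resize(t[180:230,110:190],None,fx=9,fy=9,interpolation=cv2.INTER_CUBIC))
cv2.imwrite('pics/c4.png',cv2.resize(a[170:260,140:300],None,fx=5,fy=5,interpolation=cv2.INTER_CUBIC))
```

```text
(no output)
```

View pics/c1.png

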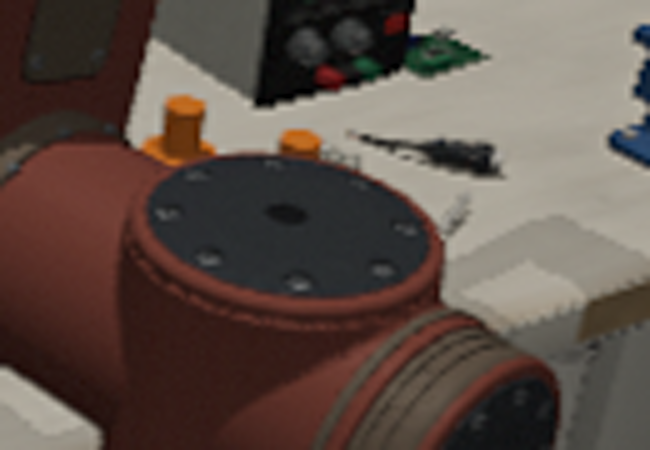

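View pics/c2.png

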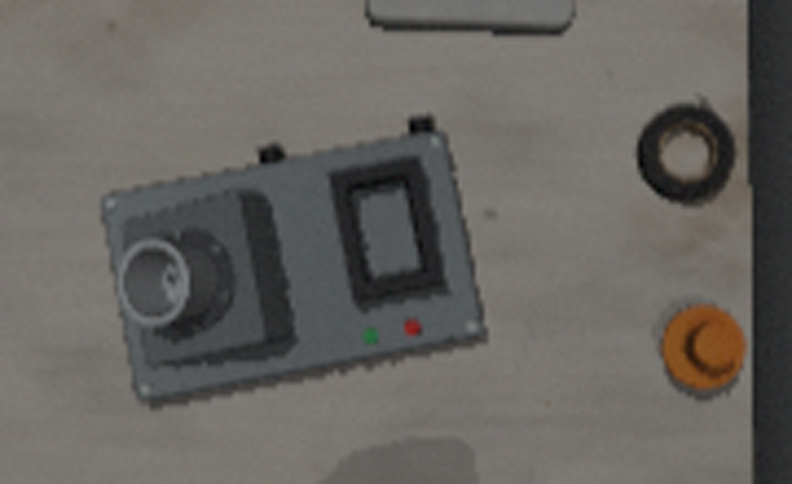

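View pics/c3.png

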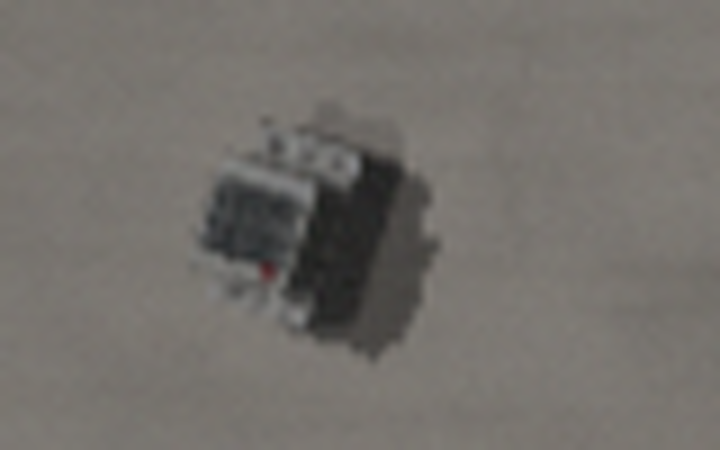

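View pics/c4.png

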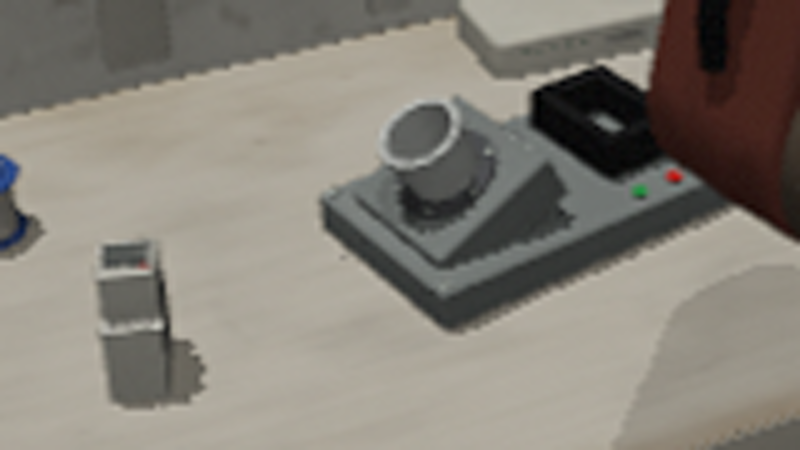

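```bash
cat >> h.py <<'E'
def cam(s,f):
    if 'mount' in f:
        T=np.eye(4);T[:3,:3]=R.from_rotvec(s['tcp_rot']).as_matrix();T[:3,3]=s['ee_pos']
        T=T@np.array(f['mount']);return T[:3,:3],T[:3,3],np.array(f['camera_matrix'])
    return R.from_rotvec(f['orientation']).as_matrix(),np.array(f['origin']),np.array(f['camera_matrix'])
def ray(c,uv,z):
    Rm,o,K=c; d=Rm@np.linalg.inv(K)@np.array([uv[0],uv[1],1.]); return o+d*(z-o[2])/d[2]
def proj(c,p):
    Rm,o,K=c; q=K@(Rm.T@(np.asarray(p,float)-o)); return q[:2]/q[2]
E
python3 - <<'E'
from h import *
s,f=shot('top');c=cam(s,f)
def C(u,v,z,s=4.4,o=(170,130)): return ray(c,(u/s+o[0],v/s+o[1]),z)
print('box corners',*[C(u,v,.03) for u,v in [(106,195),(440,133),(485,340),(150,402)]])
print('collar',C(703,346,.042),'grip',C(714,347,.082))
print('neck rim',C(154,282,.1))
print('sock outer',*[C(u,v,.06) for u,v in [(330,172),(420,157),(447,292),(358,308)]])
print('sock inner',*[C(u,v,.06) for u,v in [(350,190),(405,178),(425,272),(368,287)]])
def D(u,v,z): return C(u,v,z,9,(110,180))
print('relay top',*[D(u,v,.086) for u,v in [(225,165),(315,188),(282,285),(198,248)]])
s,f=shot('scene');c=cam(s,f)
print('scene grips',ray(c,(310+185/5,150+102/5),.082),ray(c,(310+300/5,150+137/5),.082))
print('relay scene top',*[C(u,v,.086,5,(140,170)) for u,v in [(97,243),(153,238),(157,268),(100,277)]])
print('neck scene',C(423,133,.1,5,(140,170)))
E
```

```text
box corners [0.5896 0.1369 0.03  ] [ 0.6349 -0.0995  0.03  ] [ 0.4885 -0.1314  0.03  ] [0.4436 0.1034 0.03  ]
collar [ 0.4848 -0.2814  0.042 ] grip [ 0.483  -0.2805  0.082 ]
neck rim [0.5233 0.0917 0.1   ]
sock outer [ 0.6026 -0.0227  0.06  ] [ 0.6132 -0.0846  0.06  ] [ 0.5202 -0.1034  0.06  ] [ 0.5089 -0.0426  0.06  ]
sock inner [ 0.5901 -0.0366  0.06  ] [ 0.5986 -0.0744  0.06  ] [ 0.5338 -0.0883  0.06  ] [ 0.5233 -0.0493  0.06  ]
relay top [0.5106 0.3005 0.086 ] [0.5032 0.2707 0.086 ] [0.4714 0.2807 0.086 ] [0.4833 0.3086 0.086 ]
scene grips [ 0.5176 -0.389   0.082 ] [ 0.4379 -0.4287  0.082 ]
relay scene top [0.5096 0.306  0.086 ] [0.5    0.2748 0.086 ] [0.4686 0.2812 0.086 ] [0.4745 0.3132 0.086 ]
neck scene [0.5183 0.0931 0.1   ]
```

```bash
cat >> h.py <<'E'
def down(yaw,tilt=0.): # tool x along yaw, tool z down; tilt about box x so that -z leans to +y of yaw frame
    return R.from_euler('z',yaw)*R.from_euler('x',-tilt)*R.from_euler('x',np.pi)
def plan(p,Rt,n=8,s=None):
    s=s or bot.sense(); R0=R.from_rotvec(s['tcp_rot'])
    rv=(R0.inv()*Rt).as_rotvec()/n; a=R.from_rotvec(rv).as_matrix()
    M=sum(np.linalg.matrix_power(a,k) for k in range(n))
    d=np.linalg.solve(M,R0.inv().apply(np.array(p)-s['ee_pos']))*100
    print('from',s['ee_pos'],'n',n,'d_cm',d,'a',rv,'total',d*n,'|d|',np.linalg.norm(d))
E
python3 - <<'E'
from h import *
s=bot.sense(); print(s['time_s'])
c=cam(*shot('scene'))
print('top stopper in scene',proj(c,(.484,-.281,.06)))
plan((.484,-.281,.2),R.from_rotvec(s['tcp_rot']),16)
E
```

```text
0.25
top stopper in scene [327.3699 186.2363]
from [ 0.1899 -0.5952  0.2528] n 16 d_cm [ 2.3476 -1.3118  0.3317] a [0. 0. 0.] total [ 37.5623 -20.9889   5.3078] |d| 2.7096687227731193
```

Three things look like the stopper: top (330,209) at y = -0.28, which the arm hides in the scene view, and scene (347,175) at y = -0.39 and scene (370,180) at y = -0.43. The first is farthest left. I'll confirm it from the wrist camera before grasping.

Emit:
{"name": "apply_moves", "arguments": {
  "plan": [
    [[2.35, -1.31, 0.33], [0, 0, 0], 0],
    [[2.35, -1.31, 0.33], [0, 0, 0], 0],
    [[2.35, -1.31, 0.33], [0, 0, 0], 0],
    [[2.35, -1.31, 0.33], [0, 0, 0], 0],
    [[2.35, -1.31, 0.33], [0, 0, 0], 0],
    [[2.35, -1.31, 0.33], [0, 0, 0], 0],
    [[2.35, -1.31, 0.33], [0, 0, 0], 0],
    [[2.35, -1.31, 0.33], [0, 0, 0], 0]
  ]
}}

```text
time_s: 0.97
ee_pos: [0.338, -0.4374, 0.2268]
tcp_rot: [3.104, 0.483, 0.0]
ft_force: [1.0, -0.2, 0.1]
finger_gap: 0.0856
```

Emit:
{"name": "apply_moves", "arguments": {
  "plan": [
    [[2.35, -1.31, 0.33], [0, 0, 0], 0],
    [[2.35, -1.31, 0.33], [0, 0, 0], 0],
    [[2.35, -1.31, 0.33], [0, 0, 0], 0],
    [[2.35, -1.31, 0.33], [0, 0, 0], 0],
    [[2.35, -1.31, 0.33], [0, 0, 0], 0],
    [[2.35, -1.31, 0.33], [0, 0, 0], 0],
    [[2.35, -1.31, 0.33], [0, 0, 0], 0],
    [[2.35, -1.31, 0.33], [0, 0, 0], 0]
  ]
}}

```text
time_s: 1.63
ee_pos: [0.4853, -0.2804, 0.2004]
tcp_rot: [3.104, 0.483, 0.0]
ft_force: [-0.2, -0.6, 0.1]
finger_gap: 0.0854
```

Run:
```python
from h import *
s,f=shot('wrist','w1'); print(s['time_s'],s['ee_pos'],s['tcp_rot'],s['joints'],s['dq'])
shot('top','t1');shot('scene','s1')
```

```text
1.6333 [ 0.4853 -0.2804  0.2004] [3.104  0.4832 0.0003] [-0.6491  0.1321  1.8149 -0.      1.1943  0.6128] [ 0.5826  0.1843 -0.129  -0.0015 -0.064   0.5745]
```

View pics/w1.png

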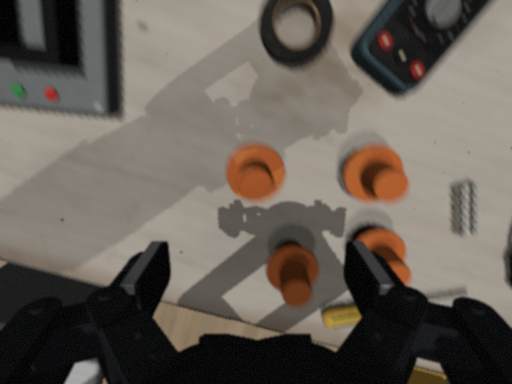

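View pics/t1.png

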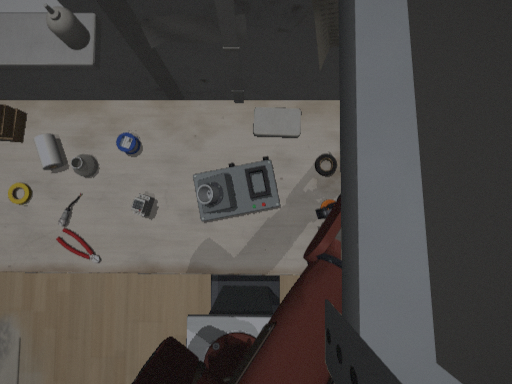

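Run:
```python
from h import *
s,f=shot('wrist','w2'); c=cam(s,f); print(s['time_s'],s['ee_pos'],abs(s['dq']).max())
cv2.imwrite('pics/c5.png',cv2.resize(cv2.imread('pics/w2.png')[120:320,200:430],None,fx=3,fy=3,interpolation=cv2.INTER_CUBIC))
```

```text
1.7833 [ 0.4852 -0.28    0.2001] 0.041963238604859836
```

View pics/c5.png

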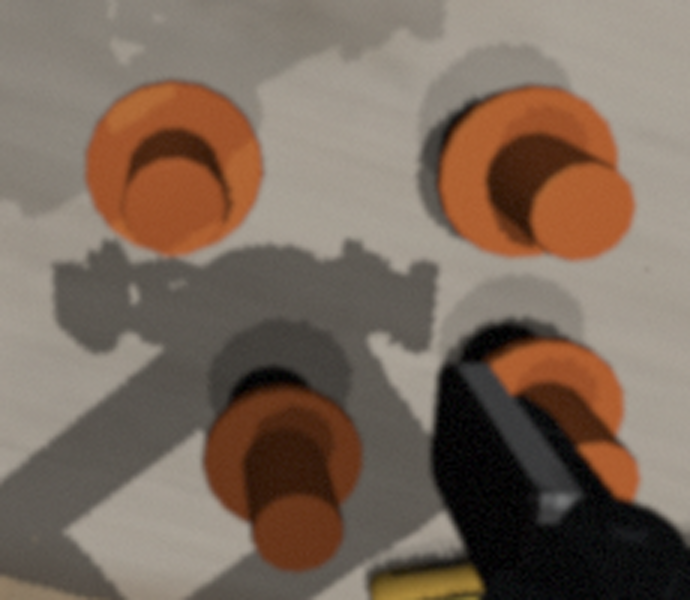

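Run:
```python
from h import *
s=bot.sense(); _,f=shot('wrist'); c=cam(s,f)
for n,g,k in [('A',(174,200),(174,168)),('B',(582,212),(530,170)),('C',(297,530),(283,455)),('D',(603,470),(560,390))]:
    P=lambda q:(200+q[0]/3,120+q[1]/3)
    print(n,ray(c,P(g),.082),ray(c,P(k),.042), P(k))
```

```text
A [ 0.4856 -0.2803  0.082 ] [ 0.4842 -0.2808  0.042 ] (258.0, 176.0)
B [ 0.5174 -0.3912  0.082 ] [ 0.5189 -0.3912  0.042 ] (376.66666666666663, 176.66666666666666)
C [ 0.3929 -0.3511  0.082 ] [ 0.3944 -0.351   0.042 ] (294.3333333333333, 271.66666666666663)
D [ 0.4427 -0.4341  0.082 ] [ 0.4488 -0.4348  0.042 ] (386.66666666666663, 250.0)
```

A is wrist (258,176) at y = -0.280, the farthest left. B, C and D are at y = -0.391, -0.351 and -0.435, so A is the one to take. Descending on it.

Emit:
{"name": "apply_moves", "arguments": {
  "plan": [
    [[0, 0, 2.0], [0, 0, 0], 0],
    [[0, 0, 2.0], [0, 0, 0], 0],
    [[0, 0, 2.0], [0, 0, 0], 0],
    [[0, 0, 2.0], [0, 0, 0], 0],
    [[0, 0, 2.0], [0, 0, 0], 0],
    [[0, 0, 1.8], [0, 0, 0], 0],
    [[0, 0, 1.3], [0, 0, 0], 0],
    [[0, 0, 0], [0, 0, 0], 0]
  ]
}}

```text
time_s: 2.55
ee_pos: [0.4817, -0.2809, 0.0664]
tcp_rot: [-3.1, -0.48, 0.007]
ft_force: [-0.9, -0.3, -0.2]
finger_gap: 0.0853
```

Emit:
{"name": "apply_moves", "arguments": {
  "plan": [
    [[0, 0, 0], [0, 0, 0], 1],
    [[0, 0, 0], [0, 0, 0], 1],
    [[0, 0, 0], [0, 0, 0], 1],
    [[0, 0, 0], [0, 0, 0], 1],
    [[0, 0, 0], [0, 0, 0], 1],
    [[0, 0, 0], [0, 0, 0], 1],
    [[0, 0, 0], [0, 0, 0], 1],
    [[0, 0, 0], [0, 0, 0], 1]
  ],
  "force": 40
}}

```text
time_s: 3.22
ee_pos: [0.4854, -0.282, 0.0708]
tcp_rot: [3.103, 0.483, 0.002]
ft_force: [-0.4, 0.5, 5.4]
finger_gap: 0.0288
```

Emit:
{"name": "apply_moves", "arguments": {
  "plan": [
    [[0, 0, -1.0], [0, 0, 0], 1],
    [[0, 0, -2.0], [0, 0, 0], 1],
    [[0, 0, -2.5], [0, 0, 0], 1],
    [[0, 0, -3.0], [0, 0, 0], 1],
    [[0, 0, -3.0], [0, 0, 0], 1],
    [[0, 0, -3.0], [0, 0, 0], 1],
    [[0, 0, -2.5], [0, 0, 0], 1],
    [[0, 0, -1.0], [0, 0, 0], 1]
  ]
}}

```text
time_s: 3.88
ee_pos: [0.486, -0.2826, 0.2543]
tcp_rot: [3.099, 0.483, 0.008]
ft_force: [0.9, 0.1, -0.4]
finger_gap: 0.0287
```

Run:
```python
from h import *
s,f=shot('wrist','w3'); print(s['time_s'],s['ee_pos'],s['tcp_rot'],s['joints'],s['finger_gap'],s['ft_force'])
psi=np.deg2rad(11.5)
n=np.array([-np.sin(np.deg2rad(27))*np.sin(psi),np.sin(np.deg2rad(27))*np.cos(psi),np.cos(np.deg2rad(27))])
print(n,-down(psi,np.deg2rad(27)).as_matrix()[:,2])
plan(np.array([.521,.0925,.1])+.16*n,down(psi,np.deg2rad(27)),16)
```

```text
3.8833 [ 0.486  -0.2826  0.2543] [3.099  0.4826 0.0077] [-0.6514  0.0788  1.7673 -0.      1.2883  0.6104] 0.02871614645512822 [ 0.8844  0.059  -0.351 ]
[-0.0905  0.4449  0.891 ] [-0.0905  0.4449  0.891 ]
from [ 0.4864 -0.2828  0.2548] n 16 d_cm [ 0.8365 -2.6404 -0.5255] a [-0.029  -0.0019  0.0066] total [ 13.3843 -42.2459  -8.4076] |d| 2.8191179460722653
```

View pics/w3.png

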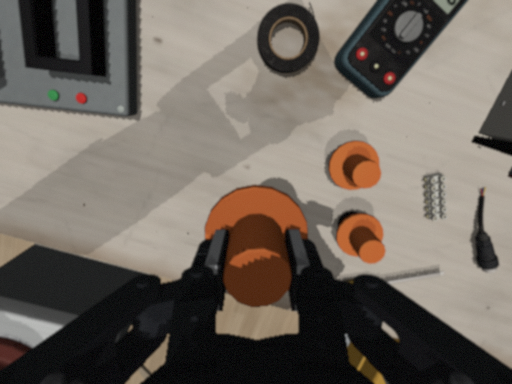

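Emit:
{"name": "apply_moves", "arguments": {
  "plan": [
    [[0.84, -2.64, -0.53], [-0.029, -0.002, 0.0066], 1],
    [[0.84, -2.64, -0.53], [-0.029, -0.002, 0.0066], 1],
    [[0.84, -2.64, -0.53], [-0.029, -0.002, 0.0066], 1],
    [[0.84, -2.64, -0.53], [-0.029, -0.002, 0.0066], 1],
    [[0.84, -2.64, -0.53], [-0.029, -0.002, 0.0066], 1],
    [[0.84, -2.64, -0.53], [-0.029, -0.002, 0.0066], 1],
    [[0.84, -2.64, -0.53], [-0.029, -0.002, 0.0066], 1],
    [[0.84, -2.64, -0.53], [-0.029, -0.002, 0.0066], 1]
  ]
}}

```text
time_s: 4.6
ee_pos: [0.4874, -0.0558, 0.2678]
tcp_rot: [2.886, 0.371, 0.025]
ft_force: [0.2, 0.3, -1.5]
finger_gap: 0.0289
```

Emit:
{"name": "apply_moves", "arguments": {
  "plan": [
    [[0.84, -2.64, -0.53], [-0.029, -0.002, 0.0066], 1],
    [[0.84, -2.64, -0.53], [-0.029, -0.002, 0.0066], 1],
    [[0.84, -2.64, -0.53], [-0.029, -0.002, 0.0066], 1],
    [[0.84, -2.64, -0.53], [-0.029, -0.002, 0.0066], 1],
    [[0.84, -2.64, -0.53], [-0.029, -0.002, 0.0066], 1],
    [[0.84, -2.64, -0.53], [-0.029, -0.002, 0.0066], 1],
    [[0.84, -2.64, -0.53], [-0.029, -0.002, 0.0066], 1],
    [[0.84, -2.64, -0.53], [-0.029, -0.002, 0.0066], 1]
  ]
}}

```text
time_s: 5.27
ee_pos: [0.504, 0.1665, 0.2377]
tcp_rot: [2.662, 0.27, 0.051]
ft_force: [0.6, -0.4, -1.4]
finger_gap: 0.0288
```

Emit:
{"name": "apply_moves", "arguments": {
  "plan": [
    [[0, 0, 0], [0, 0, 0], 1],
    [[0, 0, 0], [0, 0, 0], 1],
    [[0, 0, 0], [0, 0, 0], 1],
    [[0, 0, 0], [0, 0, 0], 1],
    [[0, 0, 0], [0, 0, 0], 1],
    [[0, 0, 0], [0, 0, 0], 1],
    [[0, 0, 0], [0, 0, 0], 1],
    [[0, 0, 0], [0, 0, 0], 1]
  ]
}}

```text
time_s: 5.93
ee_pos: [0.5055, 0.1647, 0.2405]
tcp_rot: [2.665, 0.267, 0.055]
ft_force: [0.2, -0.8, -1.3]
finger_gap: 0.0292
```

Run:
```python
from h import *
s,f=shot('wrist','w4'); print(s['time_s'],s['ee_pos'],s['tcp_rot'],s['joints'],s['finger_gap'],s['ft_force'])
s,f=shot('scene','s4'); a=cv2.imread('pics/s4.png'); cv2.imwrite('pics/c6.png',cv2.resize(a[110:240,130:300],None,fx=4.5,fy=4.5,interpolation=cv2.INTER_CUBIC))
cv2.imwrite('pics/c7.png',cv2.resize(cv2.imread('pics/w4.png'),(800,600),interpolation=cv2.INTER_CUBIC))
```

```text
5.9333 [0.5055 0.1647 0.2405] [2.6648 0.2673 0.0548] [ 0.4154  0.1247  1.8029 -0.4635  1.3521  1.9203] 0.029238198840614807 [ 0.2002 -0.8195 -1.2582]
```

View pics/c7.png

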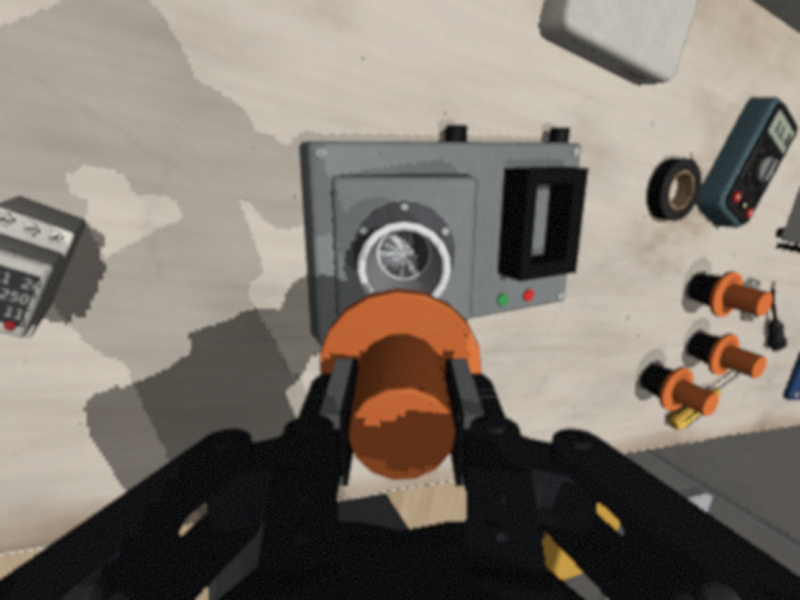

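View pics/c6.png

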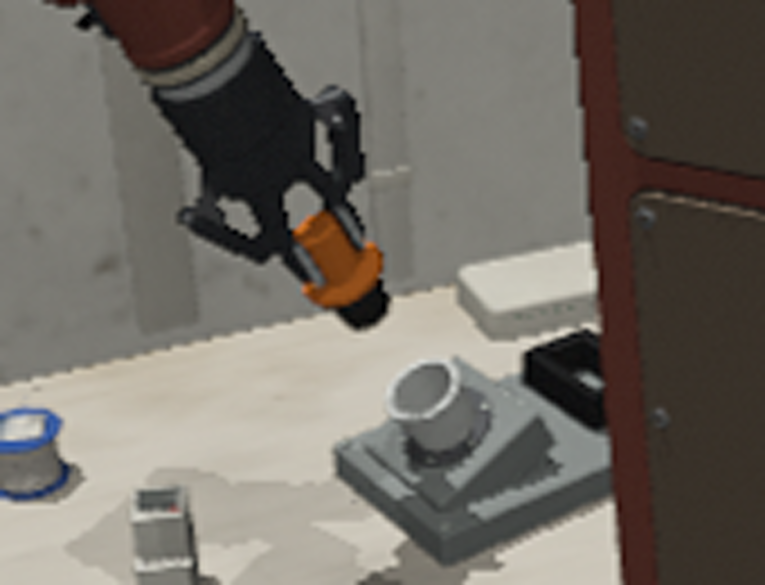

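```bash
cat > fit.py <<'E'
from h import *
from scipy.optimize import least_squares
s=bot.sense(); _,f=shot('wrist'); cw=cam(s,f)
_,f=shot('top'); ct=cam(s,f); _,f=shot('scene'); cs=cam(s,f)
def tw(q): return ((q[0]+.5)/1.5625-.5,(q[1]+.5)/1.5625-.5)
def tt(q): return (q[0]/4.4+170-.4,q[1]/4.4+130-.4)
def ts(q): return (q[0]/4.5+130-.4,q[1]/4.5+110-.4)
X,Y=.075,.125
sy=-.0668
obs=[(cw,tw((303,143)),'c',(X,Y,.03)),(cw,tw((580,143)),'c',(X,-Y,.03)),(cw,tw((564,315)),'c',(-X,-Y,.03)),
 (ct,tt((106,195)),'c',(X,Y,.03)),(ct,tt((440,133)),'c',(X,-Y,.03)),(ct,tt((485,340)),'c',(-X,-Y,.03)),(ct,tt((150,402)),'c',(-X,Y,.03)),
 (cw,tw((404.5,268)),'n',0),(ct,tt((154,282)),'n',0),(cs,ts((427,388)),'n',0)]
for k,(a,b) in enumerate([(1,1),(1,-1),(-1,-1),(-1,1)]):
    obs+=[(cw,tw([(507,168),(588,168),(577,270),(502,278)][k]),'s',(a*.045,b*.032)),(ct,tt([(330,172),(420,157),(447,292),(358,308)][k]),'s',(a*.045,b*.032))]
def res(p):
    x,y,yaw,nx,ny,sx,sy=p; Rz=R.from_euler('z',yaw); o=[]
    for c,uv,k,q in obs:
        b={'c':lambda:q,'n':lambda:(nx,ny,.1),'s':lambda:(sx+q[0],sy+q[1],.06)}[k]()
        o.append(proj(c,Rz.apply(b)+[x,y,0])-uv)
    return np.concatenate(o)
r=least_squares(res,[.54,0,.2,0,.09,0,-.06],loss='soft_l1')
p=r.x; Rz=R.from_euler('z',p[2])
print(p,np.rad2deg(p[2])); print(res(p).reshape(-1,2))
print('neck',Rz.apply([p[3],p[4],.1])+[p[0],p[1],0],'sock',Rz.apply([p[5],p[6],.06])+[p[0],p[1],0])
for t in (-.011,.029,.07,.13,.16):
    q=proj(cw,R.from_rotvec(s['tcp_rot']).apply([0,0,t])+s['ee_pos']); print(t,(q+.5)*1.5625-.5)
psi=p[2];n=-down(psi,np.deg2rad(27)).as_matrix()[:,2]
print(n)
E
python3 fit.py
```

```text
[ 0.5392  0.0095  0.1999  0.0011  0.0865  0.0118 -0.0724] 11.453443774191772
[[ 2.1036  0.022 ]
 [ 0.4191  0.6575]
 [-0.7491 -7.7391]
 [-2.8011  0.9425]
 [-0.0405 -0.4234]
 [-0.7405 -0.2634]
 [-4.0573  1.2643]
 [ 0.4533 -0.0195]
 [-0.5511  0.4636]
 [-0.8667  0.1905]
 [13.5326  0.2464]
 [-0.8662  0.2938]
 [-0.0122 -0.7208]
 [-0.5993 -0.3686]
 [-0.8993  0.9513]
 [-0.9071 -1.9824]
 [10.9384  1.4439]
 [-1.5283 -1.5211]]
neck [0.5231 0.0945 0.1   ] sock [ 0.5651 -0.0592  0.06  ]
-0.011 [402.511  431.7367]
0.029 [402.3205 367.2017]
0.07 [402.1982 325.8032]
0.13 [402.0847 287.3512]
0.16 [402.0446 273.7709]
[-0.0901  0.4449  0.891 ]
```

Run:
```python
from h import *
s=bot.sense(); _,f=shot('wrist'); c=cam(s,f); Rt=R.from_rotvec(s['tcp_rot'])
pr=lambda q:(proj(c,Rt.apply(q)+s['ee_pos'])+.5)*1.5625-.5
for q in [(.029,0,.029),(.029,0,.035),(-.015,0,-.011),(.015,0,-.011),(0,.029,.029),(0,-.029,.029),(0,.015,-.011)]: print(q,pr(q))
psi=.1995;n=-down(psi,np.deg2rad(27)).as_matrix()[:,2]; m=np.array([.5231,.094,.1])
print(Rt.inv().apply(m-s['ee_pos'])*100)
plan(m+.095*n,down(psi,np.deg2rad(27)),8)
```

```text
(0.029, 0, 0.029) [402.3178 289.9363]
(0.029, 0, 0.035) [402.2955 285.0195]
(-0.015, 0, -0.011) [402.5077 477.0502]
(0.015, 0, -0.011) [402.5165 383.1874]
(0, 0.029, 0.029) [483.047  367.1765]
(0, -0.029, 0.029) [321.6169 367.2267]
(0, 0.015, -0.011) [456.5917 431.7255]
[ 0.4218  0.2729 15.8187]
from [0.5053 0.1653 0.2401] n 8 d_cm [0.0438 0.025  0.7896] a [-0.0008  0.0007  0.0004] total [0.3502 0.2001 6.3168] |d| 0.791212583028945
```

Emit:
{"name": "apply_moves", "arguments": {
  "plan": [
    [[0.05, 0.025, 0.79], [-0.001, 0.001, 0], 1],
    [[0.05, 0.025, 0.79], [-0.001, 0.001, 0], 1],
    [[0.05, 0.025, 0.79], [-0.001, 0.001, 0], 1],
    [[0.05, 0.025, 0.79], [-0.001, 0.001, 0], 1],
    [[0.05, 0.025, 0.79], [-0.001, 0.001, 0], 1],
    [[0.05, 0.025, 0.79], [-0.001, 0.001, 0], 1],
    [[0.05, 0.025, 0.79], [0, 0, 0], 1],
    [[0.05, 0.025, 0.79], [0, 0, 0], 1]
  ]
}}

```text
time_s: 6.9
ee_pos: [0.5151, 0.1359, 0.1837]
tcp_rot: [2.659, 0.27, 0.062]
ft_force: [0.0, 0.1, -0.8]
finger_gap: 0.0291
```

Run:
```python
from h import *
s,f=shot('wrist','w5'); print(s['time_s'],s['ee_pos'],s['tcp_rot'],s['finger_gap'],s['ft_force'])
s,f=shot('scene','s5'); a=cv2.imread('pics/s5.png'); cv2.imwrite('pics/c8.png',cv2.resize(a[110:240,130:300],None,fx=4.5,fy=4.5,interpolation=cv2.INTER_CUBIC))
cv2.imwrite('pics/c9.png',cv2.resize(cv2.imread('pics/w5.png'),(800,600),interpolation=cv2.INTER_CUBIC))
psi=.1995;n=-down(psi,np.deg2rad(27)).as_matrix()[:,2]; m=np.array([.5231,.094,.1])
s=bot.sense();print(R.from_rotvec(s['tcp_rot']).inv().apply(m-s['ee_pos'])*100)
```

```text
6.9 [0.5151 0.1359 0.1837] [2.6585 0.2703 0.0623] 0.02906322104133358 [ 0.0123  0.1359 -0.7982]
[0.0836 0.0143 9.3   ]
```

View pics/c8.png

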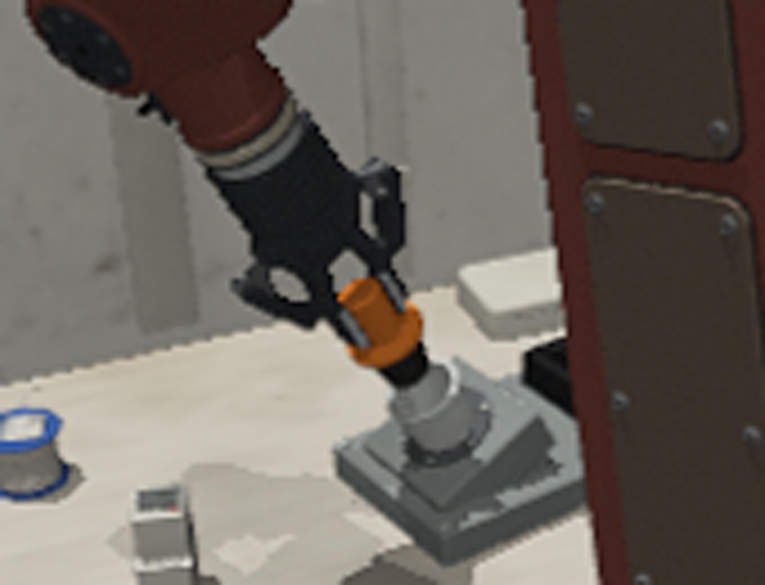

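View pics/c9.png

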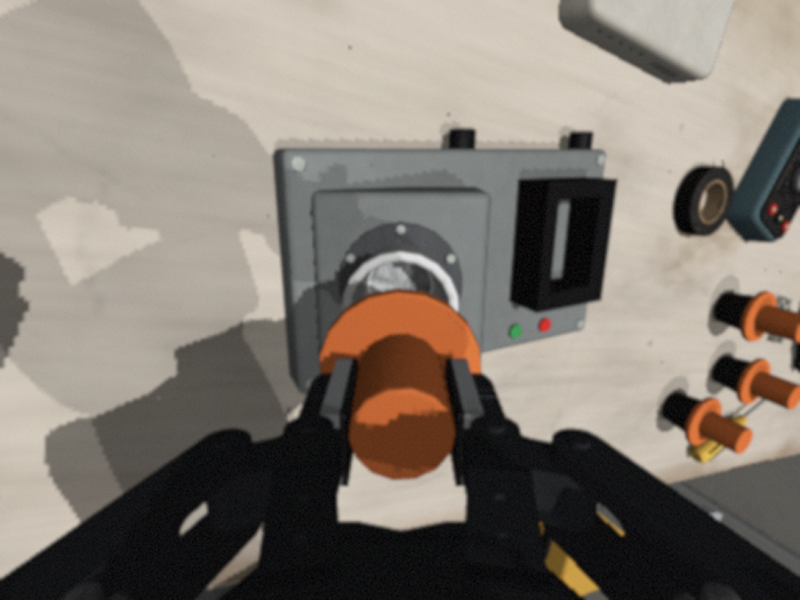

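Emit:
{"name": "apply_moves", "arguments": {
  "plan": [
    [[0.08, 0.01, 0.7], [0, 0, 0], 1],
    [[0.08, 0, 0.8], [0, 0, 0], 1],
    [[0, 0, 0.8], [0, 0, 0], 1],
    [[0, 0, 0.8], [0, 0, 0], 1],
    [[0, 0, 0.7], [0, 0, 0], 1],
    [[0, 0, 0.6], [0, 0, 0], 1],
    [[0, 0, 0.5], [0, 0, 0], 1],
    [[0, 0, 0.3], [0, 0, 0], 1]
  ]
}}

```text
time_s: 7.67
ee_pos: [0.521, 0.113, 0.1374]
tcp_rot: [2.658, 0.27, 0.061]
ft_force: [-0.6, 0.5, -1.3]
finger_gap: 0.0287
```

Emit:
{"name": "apply_moves", "arguments": {
  "plan": [
    [[0, 0, 0.1], [0, 0, 0], 1],
    [[0, 0, 0.1], [0, 0, 0], 1],
    [[0, 0, 0.1], [0, 0, 0], 1],
    [[0, 0, 0.1], [0, 0, 0], 1],
    [[0, 0, 0.1], [0, 0, 0], 1],
    [[0, 0, 0], [0, 0, 0], 1],
    [[0, 0, 0], [0, 0, 0], 1],
    [[0, 0, 0], [0, 0, 0], 1]
  ]
}}

```text
time_s: 8.33
ee_pos: [0.5218, 0.1113, 0.1339]
tcp_rot: [2.659, 0.27, 0.063]
ft_force: [-0.7, 0.1, -1.9]
finger_gap: 0.0286
```

Run:
```python
from h import *
s,f=shot('wrist','w6'); print(s['time_s'],s['ee_pos'],s['tcp_rot'],s['finger_gap'],s['ft_force'])
s,f=shot('scene','s6'); a=cv2.imread('pics/s6.png'); cv2.imwrite('pics/c10.png',cv2.resize(a[150:240,170:280],None,fx=7,fy=6.5,interpolation=cv2.INTER_CUBIC))
psi=.1995;n=-down(psi,np.deg2rad(27)).as_matrix()[:,2]; m=np.array([.5231,.094,.1])
s=bot.sense();print(R.from_rotvec(s['tcp_rot']).inv().apply(m-s['ee_pos'])*100)
```

```text
8.3333 [0.5218 0.1113 0.1339] [2.6587 0.2703 0.063 ] 0.0285721913710229 [-0.6863  0.1197 -1.8595]
[-0.2167 -0.0018  3.7986]
```

View pics/c10.png

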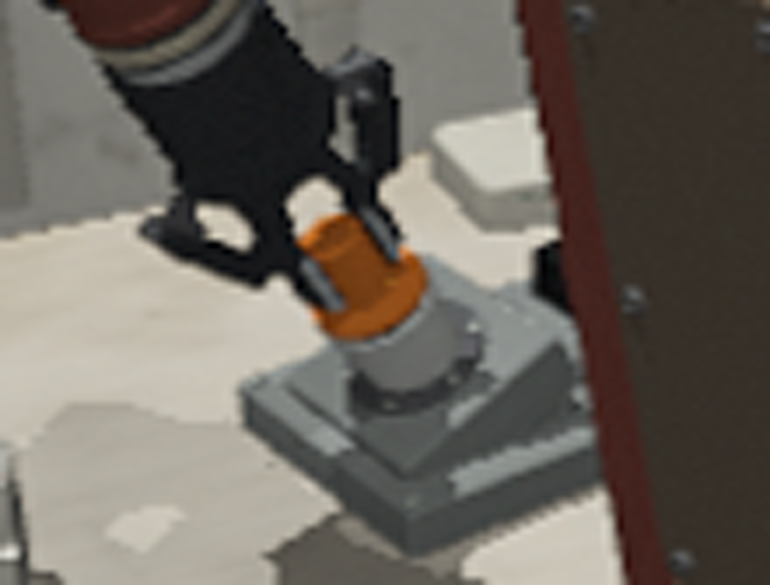

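View pics/w6.png

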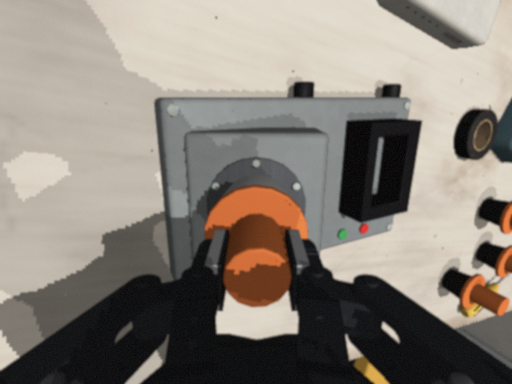

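Emit:
{"name": "apply_moves", "arguments": {
  "plan": [
    [[-0.05, 0, 0.06], [0, 0, 0], 1],
    [[-0.05, 0, 0.06], [0, 0, 0], 1],
    [[0, 0, 0.06], [0, 0, 0], 1],
    [[0, 0, 0.06], [0, 0, 0], 1],
    [[0, 0, 0.06], [0, 0, 0], 1],
    [[0, 0, 0], [0, 0, 0], 1],
    [[0, 0, 0], [0, 0, 0], 1],
    [[0, 0, 0], [0, 0, 0], 1]
  ]
}}

```text
time_s: 9.1
ee_pos: [0.5212, 0.1101, 0.1319]
tcp_rot: [2.659, 0.27, 0.063]
ft_force: [-3.1, 3.1, 5.5]
finger_gap: 0.0288
```

Emit:
{"name": "apply_moves", "arguments": {
  "plan": [
    [[0, 0, 0.05], [0, 0, 0], 1],
    [[0, 0, 0.05], [0, 0, 0], 1],
    [[0, 0, 0.05], [0, 0, 0], 1],
    [[0, 0, 0.05], [0, 0, 0], 1],
    [[0, 0, 0], [0, 0, 0], 1],
    [[0, 0, 0], [0, 0, 0], 1],
    [[0, 0, 0], [0, 0, 0], 1],
    [[0, 0, 0], [0, 0, 0], 1]
  ]
}}

```text
time_s: 9.77
ee_pos: [0.5213, 0.11, 0.1318]
tcp_rot: [2.659, 0.268, 0.064]
ft_force: [-8.5, 8.1, 12.8]
finger_gap: 0.0287
```

Emit:
{"name": "apply_moves", "arguments": {
  "plan": [
    [[-0.1, 0, 0], [0, 0, 0], 1],
    [[-0.05, 0, 0], [0, 0, 0], 1],
    [[0, 0, 0.05], [0, 0, 0], 1],
    [[0, 0, 0.05], [0, 0, 0], 1],
    [[0, 0, 0], [0, 0, 0], 1],
    [[0, 0, 0], [0, 0, 0], 1],
    [[0, 0, 0], [0, 0, 0], 1],
    [[0, 0, 0], [0, 0, 0], 1]
  ]
}}

```text
time_s: 10.43
ee_pos: [0.5213, 0.11, 0.1316]
tcp_rot: [2.66, 0.269, 0.068]
ft_force: [-6.8, 8.7, 14.3]
finger_gap: 0.0289
```

Run:
```python
from h import *
s,f=shot('wrist','w7'); print(s['time_s'],s['ee_pos'],s['tcp_rot'],s['finger_gap'],s['ft_force'])
s,f=shot('scene','s7'); a=cv2.imread('pics/s7.png'); cv2.imwrite('pics/c11.png',cv2.resize(a[150:240,170:280],None,fx=7,fy=6.5,interpolation=cv2.INTER_CUBIC))
psi=.1995;n=-down(psi,np.deg2rad(27)).as_matrix()[:,2]; m=np.array([.5231,.094,.1])
s=bot.sense();print(R.from_rotvec(s['tcp_rot']).inv().apply(m-s['ee_pos'])*100)
```

```text
10.4333 [0.5213 0.11   0.1316] [2.6603 0.269  0.0682] 0.028866604340094935 [-6.7967  8.7003 14.2718]
[-0.1516  0.0014  3.5422]
```

View pics/c11.png

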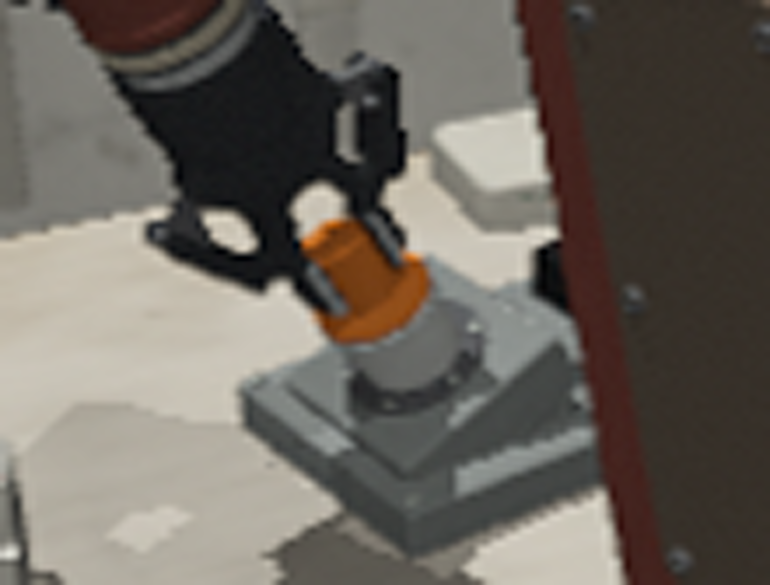

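Seated: the depth matches, and pressing harder gives no further travel. I'll relax the press, then open and retract.

Emit:
{"name": "apply_moves", "arguments": {
  "plan": [
    [[0, 0, -0.15], [0, 0, 0], 1],
    [[0, 0, 0], [0, 0, 0], 0.6],
    [[0, 0, 0], [0, 0, 0], 0.3],
    [[0, 0, 0], [0, 0, 0], 0],
    [[0, 0, 0], [0, 0, 0], 0],
    [[0, 0, 0], [0, 0, 0], 0],
    [[0, 0, 0], [0, 0, 0], 0],
    [[0, 0, 0], [0, 0, 0], 0]
  ]
}}

```text
time_s: 11.2
ee_pos: [0.5197, 0.1085, 0.1296]
tcp_rot: [2.658, 0.27, 0.062]
ft_force: [-0.6, -1.0, -0.5]
finger_gap: 0.0852
```

Emit:
{"name": "apply_moves", "arguments": {
  "plan": [
    [[0, 0, -0.5], [0, 0, 0], 0],
    [[0, 0, -1.0], [0, 0, 0], 0],
    [[0, 0, -1.5], [0, 0, 0], 0],
    [[0, 0, -2.0], [0, 0, 0], 0],
    [[0, 0, -2.0], [0, 0, 0], 0],
    [[0, 0, -2.0], [0, 0, 0], 0],
    [[0, 0, -2.0], [0, 0, 0], 0],
    [[0, 0, -1.0], [0, 0, 0], 0]
  ]
}}

```text
time_s: 11.87
ee_pos: [0.5101, 0.1638, 0.2405]
tcp_rot: [2.66, 0.271, 0.07]
ft_force: [0.3, 0.1, 0.1]
finger_gap: 0.0855
```

Run:
```python
from h import *
s,f=shot('wrist','w8'); print(s['time_s'],s['ee_pos'],s['tcp_rot'],s['finger_gap'],s['ft_force'])
s,f=shot('scene','s8'); a=cv2.imread('pics/s8.png'); cv2.imwrite('pics/c12.png',cv2.resize(a[150:240,170:280],None,fx=7,fy=6.5,interpolation=cv2.INTER_CUBIC))
# relay hover: centre approx
plan((.490,.292,.26),down(np.deg2rad(-14)),16)
```

```text
11.8667 [0.5101 0.1638 0.2405] [2.6601 0.2705 0.0702] 0.08548766555178451 [0.3052 0.1374 0.0964]
from [0.5104 0.1636 0.2398] n 16 d_cm [-0.1287 -0.7585 -0.3275] a [ 0.0288 -0.0068  0.0274] total [ -2.0597 -12.1359  -5.2407] |d| 0.8361632076949068
```

View pics/c12.png

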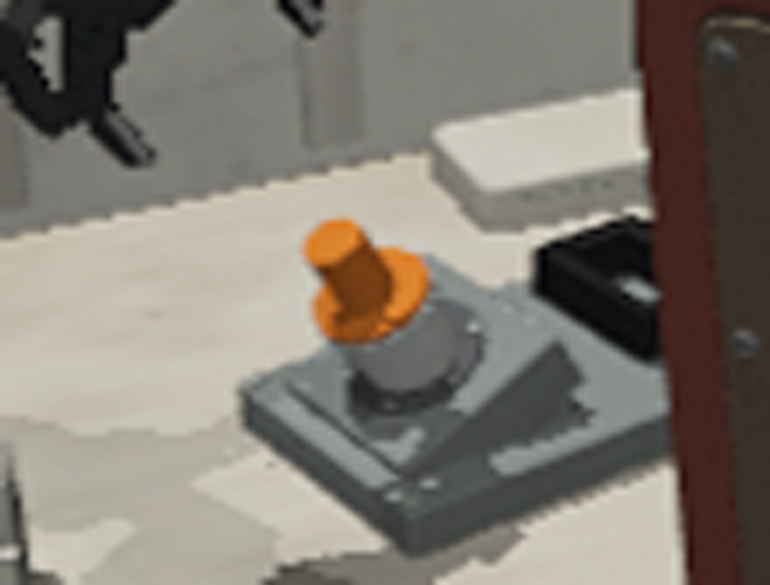

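View pics/w8.png

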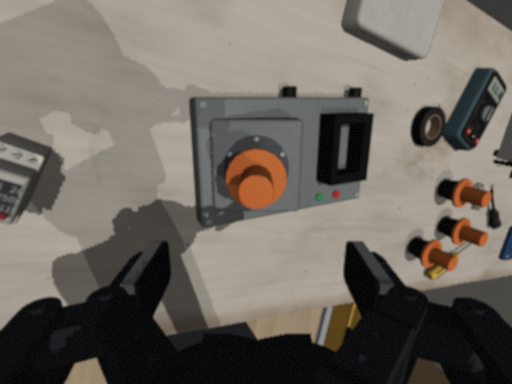

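Stopper is flush on the rim: scene crop (370,300), wrist (256,180). Now the relay.

Emit:
{"name": "apply_moves", "arguments": {
  "plan": [
    [[-0.13, -0.76, -0.33], [0.0288, -0.0068, 0.0274], 0],
    [[-0.13, -0.76, -0.33], [0.0288, -0.0068, 0.0274], 0],
    [[-0.13, -0.76, -0.33], [0.0288, -0.0068, 0.0274], 0],
    [[-0.13, -0.76, -0.33], [0.0288, -0.0068, 0.0274], 0],
    [[-0.13, -0.76, -0.33], [0.0288, -0.0068, 0.0274], 0],
    [[-0.13, -0.76, -0.33], [0.0288, -0.0068, 0.0274], 0],
    [[-0.13, -0.76, -0.33], [0.0288, -0.0068, 0.0274], 0],
    [[-0.13, -0.76, -0.33], [0.0288, -0.0068, 0.0274], 0]
  ]
}}

```text
time_s: 12.63
ee_pos: [0.4908, 0.2262, 0.2377]
tcp_rot: [2.904, -0.038, 0.026]
ft_force: [-0.1, -0.0, -0.5]
finger_gap: 0.085
```

Emit:
{"name": "apply_moves", "arguments": {
  "plan": [
    [[-0.13, -0.76, -0.33], [0.0288, -0.0068, 0.0274], 0],
    [[-0.13, -0.76, -0.33], [0.0288, -0.0068, 0.0274], 0],
    [[-0.13, -0.76, -0.33], [0.0288, -0.0068, 0.0274], 0],
    [[-0.13, -0.76, -0.33], [0.0288, -0.0068, 0.0274], 0],
    [[-0.13, -0.76, -0.33], [0.0288, -0.0068, 0.0274], 0],
    [[-0.13, -0.76, -0.33], [0.0288, -0.0068, 0.0274], 0],
    [[-0.13, -0.76, -0.33], [0.0288, -0.0068, 0.0274], 0],
    [[-0.13, -0.76, -0.33], [0.0288, -0.0068, 0.0274], 0]
  ]
}}

```text
time_s: 13.3
ee_pos: [0.488, 0.2905, 0.2556]
tcp_rot: [3.114, -0.387, -0.011]
ft_force: [-0.2, -0.4, 0.6]
finger_gap: 0.0855
```

Emit:
{"name": "apply_moves", "arguments": {
  "plan": [
    [[0, 0, 0], [0, 0, 0], 0],
    [[0, 0, 0], [0, 0, 0], 0],
    [[0, 0, 0], [0, 0, 0], 0],
    [[0, 0, 0], [0, 0, 0], 0],
    [[0, 0, 0], [0, 0, 0], 0],
    [[0, 0, 0], [0, 0, 0], 0],
    [[0, 0, 0], [0, 0, 0], 0],
    [[0, 0, 0], [0, 0, 0], 0]
  ]
}}

```text
time_s: 13.97
ee_pos: [0.4886, 0.2909, 0.2571]
tcp_rot: [3.115, -0.384, -0.007]
ft_force: [0.0, -0.3, -0.4]
finger_gap: 0.0856
```

Run:
```python
from h import *
s,f=shot('wrist','w9'); print(s['time_s'],s['ee_pos'],s['tcp_rot'],s['joints'],s['finger_gap'],s['ft_force'])
a=cv2.imread('pics/w9.png'); cv2.imwrite('pics/c13.png',cv2.resize(a[60:310,130:400],None,fx=2.4,fy=2.4,interpolation=cv2.INTER_CUBIC))
s,f=shot('top','t9')
a=cv2.imread('pics/t9.png'); cv2.imwrite('pics/c14.png',cv2.resize(a[130:240,170:350],None,fx=4.4,fy=4.4,interpolation=cv2.INTER_CUBIC))
```

```text
13.9667 [0.4886 0.2909 0.2571] [ 3.1151 -0.3838 -0.0072] [ 0.4137  0.0979  1.7413 -0.0002  1.3078  2.2297] 0.08560565269015283 [ 0.0287 -0.3015 -0.3697]
```

View pics/c13.png

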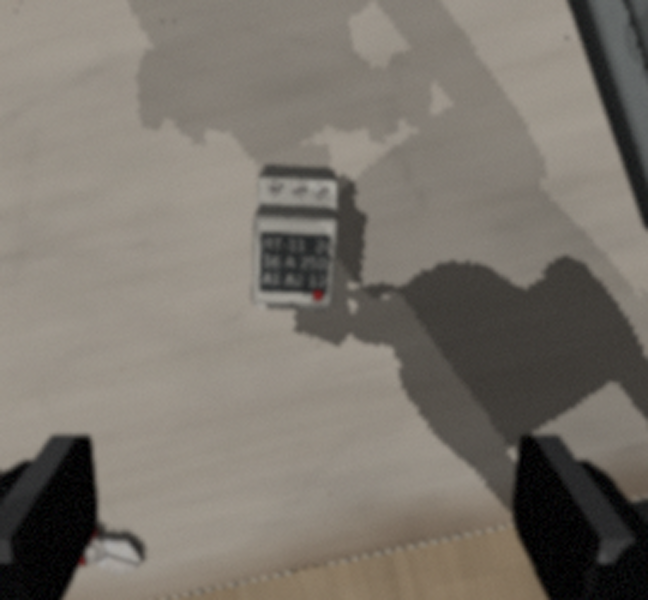

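View pics/c14.png

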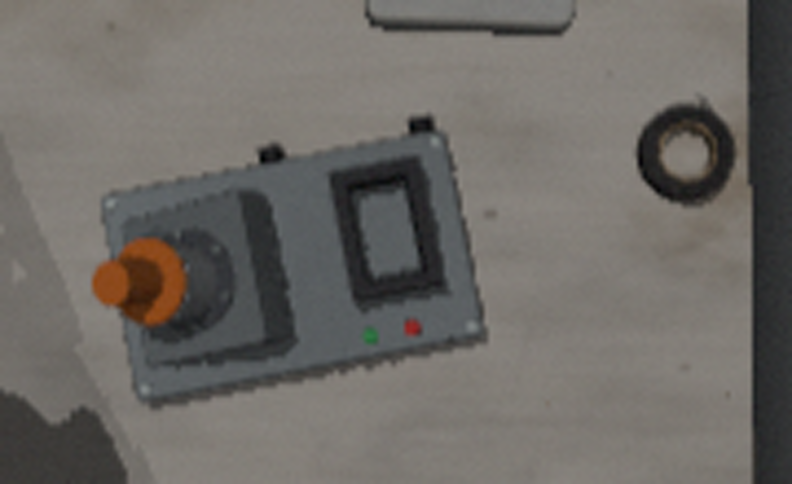

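Run:
```python
from h import *
a=cv2.imread('pics/w9.png'); cv2.imwrite('pics/c15.png',cv2.resize(a[120:200,225:285],None,fx=7.5,fy=7.5,interpolation=cv2.INTER_CUBIC))
```

```text
(no output)
```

View pics/c15.png

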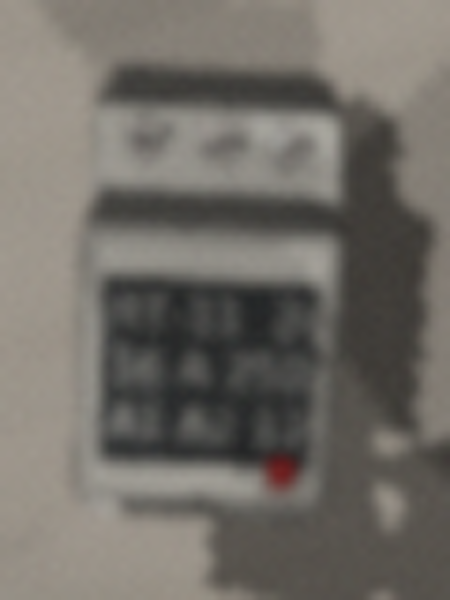

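Run:
```python
from h import *
s=bot.sense(); _,f=shot('wrist'); c=cam(s,f)
P=[ray(c,((u+.5)/7.5+225-.5,(v+.5)/7.5+120-.5),.086) for u,v in [(92,226),(342,238),(321,503),(83,493)]]
P=np.array(P);print(P, P.mean(0))
for i in range(4):
    d=P[(i+1)%4]-P[i]; print(np.linalg.norm(d),np.rad2deg(np.arctan2(d[1],d[0])))
S=np.array([ray(c,((u+.5)/7.5+225-.5,(v+.5)/7.5+120-.5),.053) for u,v in [(100,102),(342,110)]]);print('shoulder',S)
print('yaw tool',np.rad2deg(np.arctan2(*R.from_rotvec(s['tcp_rot']).as_matrix()[[1,0],0])), s['ee_pos'])
```

```text
[[0.5149 0.3051 0.086 ]
 [0.5052 0.2734 0.086 ]
 [0.4702 0.2847 0.086 ]
 [0.4795 0.316  0.086 ]] [0.4925 0.2948 0.086 ]
0.03311614230140925 -106.8973776796335
0.03683800193556498 162.19139675486105
0.03269720948448372 73.33599613865827
0.036966898829818254 -17.155655329121263
shoulder [[0.5268 0.3027 0.053 ]
 [0.5171 0.2691 0.053 ]]
yaw tool -14.050439234255377 [0.4886 0.2909 0.2572]
```

Run:
```python
from h import *
plan((.4925,.2948,.068),down(np.deg2rad(-17.2)),8)
plan((.4925,.2948,.13),down(np.deg2rad(-17.2)),8)
```

```text
from [0.4886 0.2909 0.2572] n 8 d_cm [ 0.0393 -0.0641  2.3643] a [0.0004 0.0005 0.0069] total [ 0.3142 -0.5129 18.9142] |d| 2.365465241234459
from [0.4886 0.2909 0.2572] n 8 d_cm [ 0.0375 -0.0626  1.5893] a [0.0004 0.0005 0.0069] total [ 0.2998 -0.5008 12.7142] |d| 1.5909465448278992
```

Emit:
{"name": "apply_moves", "arguments": {
  "plan": [
    [[0.04, -0.06, 1.59], [0.0004, 0.0005, 0.007], 0],
    [[0.04, -0.06, 1.59], [0.0004, 0.0005, 0.007], 0],
    [[0.04, -0.06, 1.59], [0.0004, 0.0005, 0.007], 0],
    [[0.04, -0.06, 1.59], [0.0004, 0.0005, 0.007], 0],
    [[0.04, -0.06, 1.59], [0.0004, 0.0005, 0.007], 0],
    [[0.04, -0.06, 1.59], [0.0004, 0.0005, 0.007], 0],
    [[0.04, -0.06, 1.59], [0.0004, 0.0005, 0.007], 0],
    [[0.02, -0.06, 1.59], [0.0004, 0.0005, 0.007], 0]
  ]
}}

```text
time_s: 14.78
ee_pos: [0.4926, 0.2947, 0.1293]
tcp_rot: [3.106, -0.472, 0.0]
ft_force: [0.5, 0.3, 0.0]
finger_gap: 0.0849
```

Run:
```python
from h import *
s,f=shot('wrist','w10')
plan((.4925,.2948,.068),down(np.deg2rad(-17.2)),6)
a=cv2.imread('pics/w10.png'); cv2.imwrite('pics/c16.png',cv2.resize(a[120:384,130:400],None,fx=2.2,fy=2.2,interpolation=cv2.INTER_CUBIC))
```

```text
from [0.4903 0.2936 0.1256] n 6 d_cm [ 0.0325 -0.0322  0.9598] a [ 0.0007  0.0007 -0.0003] total [ 0.1948 -0.193   5.7591] |d| 0.9609297548486495
```

View pics/c16.png

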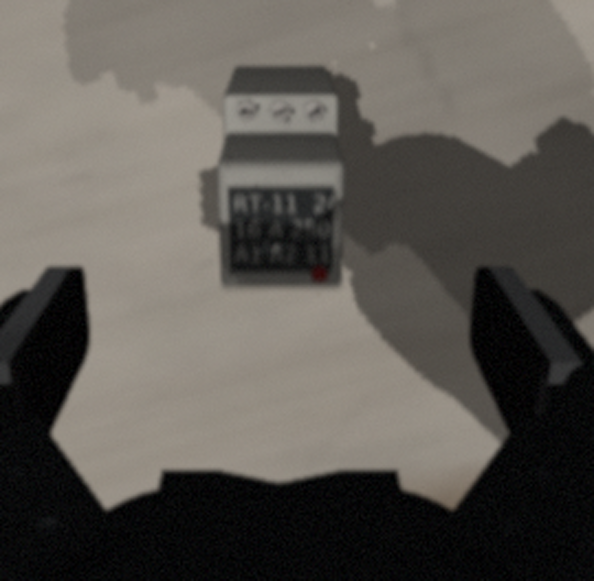

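Emit:
{"name": "apply_moves", "arguments": {
  "plan": [
    [[0, 0, 0.8], [0, 0, 0], 0],
    [[0, 0, 1.0], [0, 0, 0], 0],
    [[0, 0, 1.0], [0, 0, 0], 0],
    [[0, 0, 1.0], [0, 0, 0], 0],
    [[0, 0, 1.0], [0, 0, 0], 0],
    [[0, 0, 0.8], [0, 0, 0], 0],
    [[0, 0, 0.4], [0, 0, 0], 0],
    [[0, 0, 0], [0, 0, 0], 0]
  ]
}}

```text
time_s: 15.5
ee_pos: [0.4914, 0.2941, 0.0684]
tcp_rot: [3.104, -0.471, -0.004]
ft_force: [0.5, 0.0, -0.3]
finger_gap: 0.0856
```

Run:
```python
from h import *
s,f=shot('wrist','w11'); print(s['ee_pos'],s['tcp_rot'],s['dq'])
```

```text
[0.4914 0.2941 0.0684] [ 3.1043 -0.4712 -0.0038] [ 0.0003 -0.0184 -0.013   0.0012  0.0117  0.001 ]
```

View pics/w11.png

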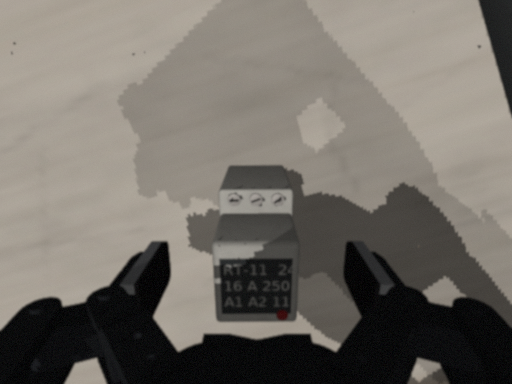

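Emit:
{"name": "apply_moves", "arguments": {
  "plan": [
    [[0, 0, 0], [0, 0, 0], 1],
    [[0, 0, 0], [0, 0, 0], 1],
    [[0, 0, 0], [0, 0, 0], 1],
    [[0, 0, 0], [0, 0, 0], 1],
    [[0, 0, 0], [0, 0, 0], 1],
    [[0, 0, 0], [0, 0, 0], 1],
    [[0, 0, 0], [0, 0, 0], 1],
    [[0, 0, 0], [0, 0, 0], 1]
  ],
  "force": 40
}}

```text
time_s: 16.22
ee_pos: [0.4929, 0.2946, 0.0706]
tcp_rot: [3.106, -0.471, 0.001]
ft_force: [-0.4, -2.5, 5.2]
finger_gap: 0.0346
```

Emit:
{"name": "apply_moves", "arguments": {
  "plan": [
    [[0, 0, -0.5], [0, 0, 0], 1],
    [[0, 0, -1.5], [0, 0, 0], 1],
    [[0, 0, -2], [0, 0, 0], 1],
    [[0, 0, -2.5], [0, 0, 0], 1],
    [[0, 0, -2.5], [0, 0, 0], 1],
    [[0, 0, -2.5], [0, 0, 0], 1],
    [[0, 0, -2.5], [0, 0, 0], 1],
    [[0, 0, -1.5], [0, 0, 0], 1]
  ]
}}

```text
time_s: 16.88
ee_pos: [0.4931, 0.2951, 0.2275]
tcp_rot: [-3.104, 0.471, -0.004]
ft_force: [1.2, 0.0, -0.7]
finger_gap: 0.0346
```

Run:
```python
from h import *
s,f=shot('wrist','w12'); print(s['time_s'],s['ee_pos'],s['tcp_rot'],s['finger_gap'],s['ft_force'])
plan((.5615,-.062,.23),down(.2),16)
```

```text
16.8833 [0.4931 0.2951 0.2275] [-3.1042  0.4711 -0.0035] 0.03460029409406873 [ 1.2181  0.034  -0.7079]
from [0.4946 0.2959 0.2305] n 16 d_cm [ 0.5712  2.2273 -0.001 ] a [-0.0002 -0.0004 -0.0313] total [ 9.1396 35.6371 -0.0166] |d| 2.2994048995897516
```

View pics/w12.png

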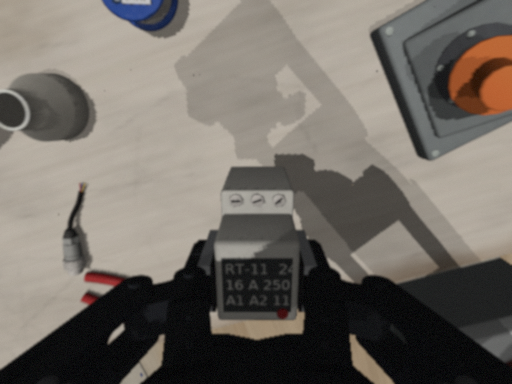

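Emit:
{"name": "apply_moves", "arguments": {
  "plan": [
    [[0.57, 2.23, -1.0], [0, 0, -0.0313], 1],
    [[0.57, 2.23, -1.0], [0, 0, -0.0313], 1],
    [[0.57, 2.23, -1.0], [0, 0, -0.0313], 1],
    [[0.57, 2.23, -0.5], [0, 0, -0.0313], 1],
    [[0.57, 2.23, -0.5], [0, 0, -0.0313], 1],
    [[0.57, 2.23, 0], [0, 0, -0.0313], 1],
    [[0.57, 2.23, 0], [0, 0, -0.0313], 1],
    [[0.57, 2.23, 0], [0, 0, -0.0313], 1]
  ]
}}

```text
time_s: 17.6
ee_pos: [0.5023, 0.1103, 0.2635]
tcp_rot: [3.141, -0.077, -0.003]
ft_force: [0.3, -0.2, -1.2]
finger_gap: 0.0346
```

Emit:
{"name": "apply_moves", "arguments": {
  "plan": [
    [[0.57, 2.23, 0], [0, 0, -0.0313], 1],
    [[0.57, 2.23, 0], [0, 0, -0.0313], 1],
    [[0.57, 2.23, 0], [0, 0, -0.0313], 1],
    [[0.57, 2.23, 0], [0, 0, -0.0313], 1],
    [[0.57, 2.23, 0], [0, 0, -0.0313], 1],
    [[0.57, 2.23, 0], [0, 0, -0.0313], 1],
    [[0.57, 2.23, 0], [0, 0, -0.0313], 1],
    [[0.57, 2.23, 0], [0, 0, -0.0313], 1]
  ]
}}

```text
time_s: 18.27
ee_pos: [0.5584, -0.0645, 0.2631]
tcp_rot: [-3.125, -0.315, 0.004]
ft_force: [0.8, 0.4, -1.9]
finger_gap: 0.0341
```

Emit:
{"name": "apply_moves", "arguments": {
  "plan": [
    [[0, 0, 0], [0, 0, 0], 1],
    [[0, 0, 0], [0, 0, 0], 1],
    [[0, 0, 0], [0, 0, 0], 1],
    [[0, 0, 0], [0, 0, 0], 1],
    [[0, 0, 0], [0, 0, 0], 1],
    [[0, 0, 0], [0, 0, 0], 1],
    [[0, 0, 0], [0, 0, 0], 1],
    [[0, 0, 0], [0, 0, 0], 1]
  ]
}}

```text
time_s: 18.93
ee_pos: [0.559, -0.0632, 0.2652]
tcp_rot: [3.126, 0.314, 0.0]
ft_force: [0.2, -0.6, -1.4]
finger_gap: 0.0345
```

Run:
```python
from h import *
s,f=shot('wrist','w13'); print(s['time_s'],s['ee_pos'],s['tcp_rot'],s['joints'],s['finger_gap'],s['ft_force'])
cv2.imwrite('pics/c17.png',cv2.resize(cv2.imread('pics/w13.png'),(800,600),interpolation=cv2.INTER_CUBIC))
c=cam(s,f)
print('yaw',np.rad2deg(np.arctan2(*R.from_rotvec(s['tcp_rot']).as_matrix()[[1,0],0])))
P=R.from_euler('z',.2).apply
for a,b in [(1,1),(1,-1),(-1,-1),(-1,1)]:
    print((proj(c,P([a*.045,b*.032,0])+[.5615,-.062,.06])+.5)*1.5625-.5,(proj(c,P([a*.0345,b*.0215,0])+[.5615,-.062,.06])+.5)*1.5625-.5)
```

```text
18.9333 [ 0.559  -0.0632  0.2652] [3.1256 0.314  0.0001] [-0.2372  0.0747  1.7508 -0.0003  1.3159  1.1334] 0.03446150858962875 [ 0.1611 -0.5631 -1.3619]
yaw 11.47364143268567
[356.0722 190.3385] [371.6099 205.7394]
[448.9749 190.2908] [433.429  205.7085]
[445.3834 313.4175] [431.5742 300.0419]
[359.6153 313.4515] [373.4278 300.0657]
```

View pics/c17.png

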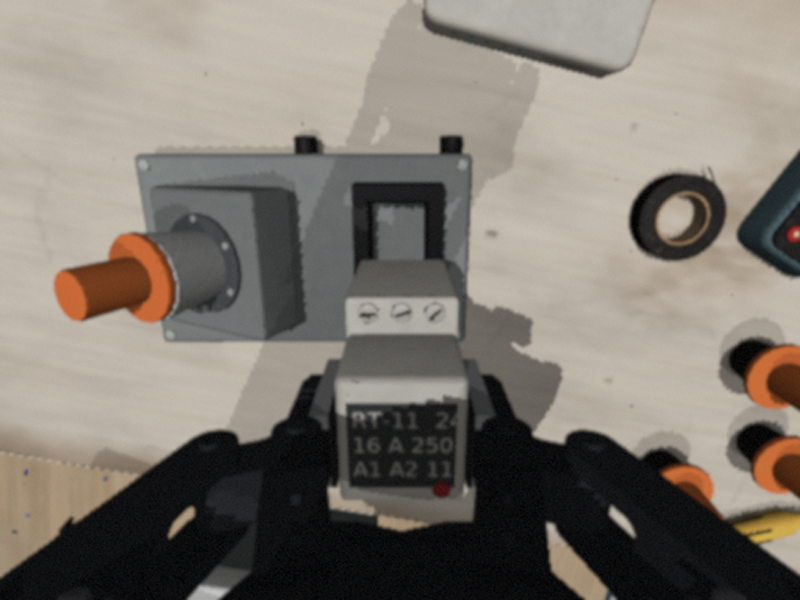

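Run:
```python
from h import *
s=bot.sense(); _,f=shot('wrist'); c=cam(s,f); Rt=R.from_rotvec(s['tcp_rot'])
pr=lambda q:(proj(c,Rt.apply(q)+s['ee_pos'])+.5)*1.5625-.5
h=.0706
for n,q in dict(TL=(.019,-.018,h-.086),TR=(.019,.018,h-.086),SL=(.031,-.018,h-.053),SR=(.031,.018,h-.053),BL=(.031,-.018,h),BR=(.031,.018,h)).items(): print(n,pr(q))
a=cv2.imread('pics/w13.png'); cv2.imwrite('pics/c18.png',cv2.resize(a[110:260,205:310],None,fx=5,fy=4,interpolation=cv2.INTER_CUBIC))
```

```text
TL [336.5162 378.3079]
TR [477.3938 378.2483]
SL [348.87   294.8788]
SR [462.9852 294.8141]
BL [362.3841 257.488 ]
BR [447.2909 257.4344]
```

View pics/c18.png

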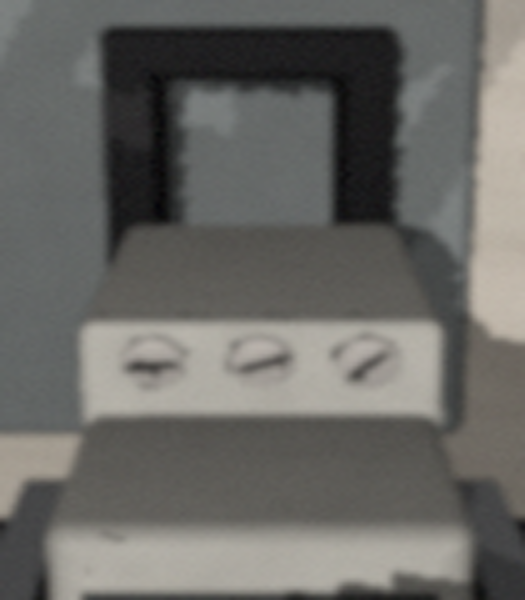

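Emit:
{"name": "apply_moves", "arguments": {
  "plan": [
    [[0.07, -0.015, 1.6], [0, 0, 0], 1],
    [[0.07, -0.015, 1.7], [0, 0, 0], 1],
    [[0.07, -0.015, 1.7], [0, 0, 0], 1],
    [[0.07, -0.015, 1.7], [0, 0, 0], 1],
    [[0.07, -0.015, 1.7], [0, 0, 0], 1],
    [[0.07, -0.015, 1.7], [0, 0, 0], 1],
    [[0.07, -0.015, 1.3], [0, 0, 0], 1],
    [[0.06, 0, 0.8], [0, 0, 0], 1]
  ]
}}

```text
time_s: 19.7
ee_pos: [0.5632, -0.0613, 0.1411]
tcp_rot: [-3.125, -0.313, 0.004]
ft_force: [0.1, 0.1, -1.7]
finger_gap: 0.0346
```

Emit:
{"name": "apply_moves", "arguments": {
  "plan": [
    [[0, 0, 0], [0, 0, 0], 1],
    [[0, 0, 0], [0, 0, 0], 1],
    [[0, 0, 0], [0, 0, 0], 1],
    [[0, 0, 0], [0, 0, 0], 1],
    [[0, 0, 0], [0, 0, 0], 1],
    [[0, 0, 0], [0, 0, 0], 1],
    [[0, 0, 0], [0, 0, 0], 1],
    [[0, 0, 0], [0, 0, 0], 1]
  ]
}}

```text
time_s: 20.37
ee_pos: [0.5643, -0.0616, 0.1433]
tcp_rot: [3.126, 0.313, 0.0]
ft_force: [-0.0, -0.3, -1.0]
finger_gap: 0.0344
```

Run:
```python
from h import *
s,f=shot('wrist','w14'); print(s['time_s'],s['ee_pos'],s['tcp_rot'],s['finger_gap'],s['ft_force'])
a=cv2.imread('pics/w14.png'); cv2.imwrite('pics/c19.png',cv2.resize(a[90:240,190:320],None,fx=5,fy=4,interpolation=cv2.INTER_CUBIC))
c=cam(s,f);Rt=R.from_rotvec(s['tcp_rot'])
h=.0706;cr=lambda u:((u[0]-190)*5,(u[1]-90)*4)
for n,q in dict(SL=(.031,-.018,h-.053),SR=(.031,.018,h-.053),BL=(.031,-.018,h),BR=(.031,.018,h)).items(): print(n,cr(proj(c,Rt.apply(q)+s['ee_pos'])))
s,f=shot('scene','s14'); a=cv2.imread('pics/s14.png'); cv2.imwrite('pics/c20.png',cv2.resize(a[130:230,190:310],None,fx=6.5,fy=5.9,interpolation=cv2.INTER_CUBIC))
```

```text
20.3667 [ 0.5643 -0.0616  0.1433] [3.1256 0.3128 0.0004] 0.034391140035231874 [-0.0415 -0.2688 -0.968 ]
SL (np.float64(165.47680862366093), np.float64(394.167172388238))
SR (np.float64(530.6446836215804), np.float64(394.0016066543735))
BL (np.float64(208.72351042656007), np.float64(298.4474392909656))
BR (np.float64(480.42489353319553), np.float64(298.31026893496676))
```

View pics/c19.png

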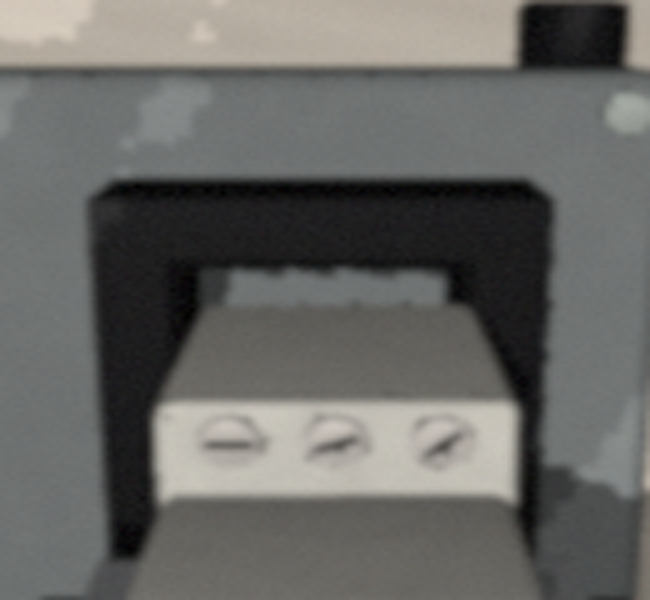

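View pics/c20.png

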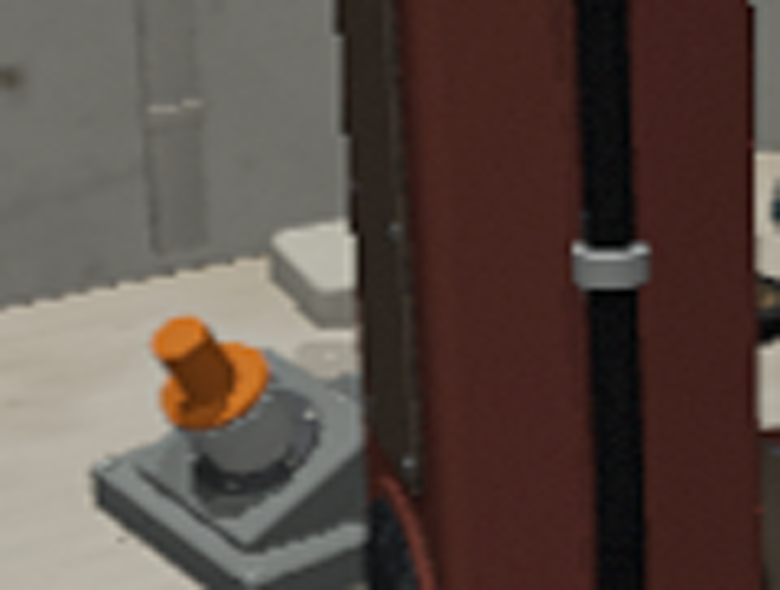

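Run:
```python
from h import *
s=bot.sense(); _,f=shot('wrist'); c=cam(s,f); Rt=R.from_rotvec(s['tcp_rot'])
def T(u,v,z): return Rt.inv().apply(ray(c,((u+2)/5+190-.5,(v+1.5)/4+90-.5),z)-s['ee_pos'])*1000
print('pocket far edge',T(320,266,.058),'outer far top',T(320,200,.06),'far base',T(320,183,.03))
print('outer L/R',T(91,205,.06),T(551,205,.06),T(108,520,.06),T(537,520,.06))
for h in (.069,.0706,.072): print('relay bottom far',T(205,308,.1433-h),T(472,308,.1433-h))
print('shoulder',T(155,402,.1433-.0706+.053),T(520,401,.1433-.0706+.053))
```

```text
pocket far edge [33.6374 -3.4508 85.1038] outer far top [45.5467 -3.3891 83.1029] far base [ 44.5823  -3.6796 113.1029]
outer L/R [ 44.711  -34.9447  83.0937] [44.6644 28.4329 83.1124] [-14.0665 -35.2926  83.0977] [-14.1082  28.8327  83.1166]
relay bottom far [ 29.887  -18.4398  68.7996] [29.8621 16.6906 68.8099]
relay bottom far [ 29.5103 -18.5828  70.3996] [29.4851 16.8409 70.41  ]
relay bottom far [ 29.1806 -18.7079  71.7996] [29.1553 16.9725 71.8101]
shoulder [ 30.1154 -19.0918  17.3994] [30.2202 16.9068 17.41  ]
```

Emit:
{"name": "apply_moves", "arguments": {
  "plan": [
    [[0.08, -0.12, 0], [0, 0, 0], 1],
    [[0.07, -0.11, 0], [0, 0, 0], 1],
    [[0, 0, 0.3], [0, 0, 0], 1],
    [[0, 0, 0.3], [0, 0, 0], 1],
    [[0, 0, 0.3], [0, 0, 0], 1],
    [[0, 0, 0.2], [0, 0, 0], 1],
    [[0, 0, 0], [0, 0, 0], 1],
    [[0, 0, 0], [0, 0, 0], 1]
  ]
}}

```text
time_s: 21.18
ee_pos: [0.5649, -0.059, 0.1315]
tcp_rot: [-3.126, -0.313, 0.002]
ft_force: [0.1, -0.4, -2.1]
finger_gap: 0.0345
```

Run:
```python
from h import *
s,f=shot('wrist','w15'); print(s['time_s'],s['ee_pos'],s['tcp_rot'],s['finger_gap'],s['ft_force'])
a=cv2.imread('pics/w15.png'); cv2.imwrite('pics/c21.png',cv2.resize(a[90:240,190:320],None,fx=5,fy=4,interpolation=cv2.INTER_CUBIC))
```

```text
21.1833 [ 0.5649 -0.059   0.1315] [-3.126  -0.3128  0.0016] 0.034504584080376585 [ 0.1458 -0.3882 -2.1254]
```

View pics/c21.png

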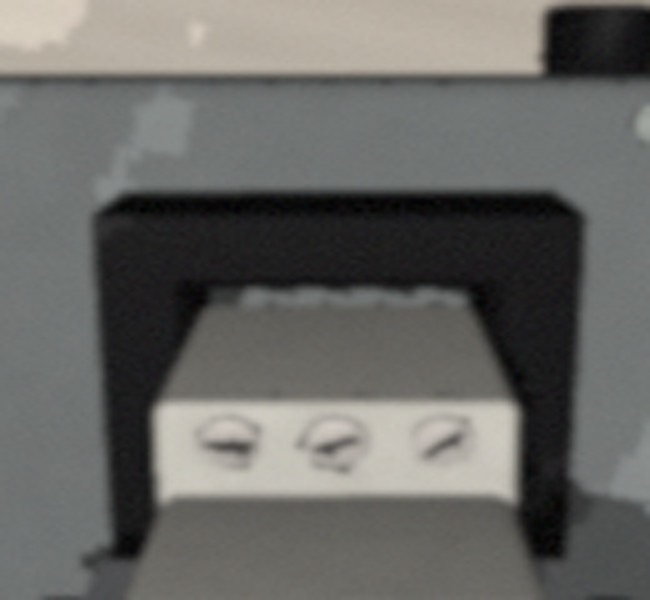

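Emit:
{"name": "apply_moves", "arguments": {
  "plan": [
    [[0.1, 0, 0], [0, 0, 0], 1],
    [[0, 0, 0.2], [0, 0, 0], 1],
    [[0, 0, 0.2], [0, 0, 0], 1],
    [[0, 0, 0.2], [0, 0, 0], 1],
    [[0, 0, 0.2], [0, 0, 0], 1],
    [[0, 0, 0.2], [0, 0, 0], 1],
    [[0, 0, 0.2], [0, 0, 0], 1],
    [[0, 0, 0], [0, 0, 0], 1]
  ]
}}

```text
time_s: 21.9
ee_pos: [0.5657, -0.0588, 0.1193]
tcp_rot: [-3.126, -0.313, 0.002]
ft_force: [-0.4, 0.5, -0.9]
finger_gap: 0.0348
```

Emit:
{"name": "apply_moves", "arguments": {
  "plan": [
    [[0, 0, 0.25], [0, 0, 0], 1],
    [[0, 0, 0.25], [0, 0, 0], 1],
    [[0, 0, 0.25], [0, 0, 0], 1],
    [[0, 0, 0.25], [0, 0, 0], 1],
    [[0, 0, 0.25], [0, 0, 0], 1],
    [[0, 0, 0.2], [0, 0, 0], 1],
    [[0, 0, 0.1], [0, 0, 0], 1],
    [[0, 0, 0], [0, 0, 0], 1]
  ]
}}

```text
time_s: 22.57
ee_pos: [0.5659, -0.0588, 0.1041]
tcp_rot: [3.126, 0.313, -0.001]
ft_force: [-0.2, -0.5, -2.0]
finger_gap: 0.0345
```

Emit:
{"name": "apply_moves", "arguments": {
  "plan": [
    [[0, 0, 0.08], [0, 0, 0], 1],
    [[0, 0, 0.08], [0, 0, 0], 1],
    [[0, 0, 0.08], [0, 0, 0], 1],
    [[0, 0, 0.08], [0, 0, 0], 1],
    [[0, 0, 0.08], [0, 0, 0], 1],
    [[0, 0, 0], [0, 0, 0], 1],
    [[0, 0, 0], [0, 0, 0], 1],
    [[0, 0, 0], [0, 0, 0], 1]
  ]
}}

```text
time_s: 23.23
ee_pos: [0.5663, -0.0589, 0.1006]
tcp_rot: [3.126, 0.313, -0.0]
ft_force: [-0.3, 0.2, -0.8]
finger_gap: 0.0347
```

Emit:
{"name": "apply_moves", "arguments": {
  "plan": [
    [[0, 0, 0.07], [0, 0, 0], 1],
    [[0, 0, 0.07], [0, 0, 0], 1],
    [[0, 0, 0.06], [0, 0, 0], 1],
    [[0, 0, 0], [0, 0, 0], 1],
    [[0, 0, 0], [0, 0, 0], 1],
    [[0, 0, 0], [0, 0, 0], 1],
    [[0, 0, 0], [0, 0, 0], 1],
    [[0, 0, 0], [0, 0, 0], 1]
  ]
}}

```text
time_s: 23.9
ee_pos: [0.5664, -0.059, 0.1006]
tcp_rot: [3.126, 0.313, -0.001]
ft_force: [-6.5, 0.9, 11.0]
finger_gap: 0.0345
```

Run:
```python
from h import *
s,f=shot('wrist','w16'); print(s['time_s'],s['ee_pos'],s['tcp_rot'],s['finger_gap'],s['ft_force'])
a=cv2.imread('pics/w16.png'); cv2.imwrite('pics/c22.png',cv2.resize(a[90:240,190:320],None,fx=5,fy=4,interpolation=cv2.INTER_CUBIC))
```

```text
23.9 [ 0.5664 -0.059   0.1006] [ 3.1257  0.3132 -0.0009] 0.0344701117964254 [-6.5202  0.858  10.9823]
```

View pics/c22.png

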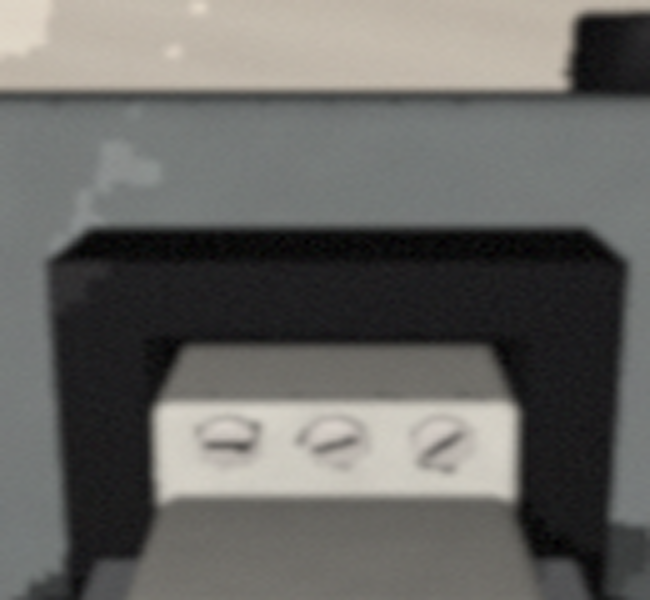

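Home: it stopped at TCP z = 0.1006, which is the floor at 0.030 plus the 0.0706 grasp height, with an 11 N push. Releasing.

Emit:
{"name": "apply_moves", "arguments": {
  "plan": [
    [[0, 0, -0.15], [0, 0, 0], 1],
    [[0, 0, 0], [0, 0, 0], 0.7],
    [[0, 0, 0], [0, 0, 0], 0.3],
    [[0, 0, 0], [0, 0, 0], 0],
    [[0, 0, 0], [0, 0, 0], 0],
    [[0, 0, 0], [0, 0, 0], 0],
    [[0, 0, 0], [0, 0, 0], 0],
    [[0, 0, 0], [0, 0, 0], 0]
  ]
}}

```text
time_s: 24.62
ee_pos: [0.5661, -0.0589, 0.0998]
tcp_rot: [3.126, 0.313, -0.001]
ft_force: [0.1, 0.4, 0.0]
finger_gap: 0.0852
```

Emit:
{"name": "apply_moves", "arguments": {
  "plan": [
    [[0, 0, -0.5], [0, 0, 0], 0],
    [[0, 0, -1.5], [0, 0, 0], 0],
    [[0, 0, -2.0], [0, 0, 0], 0],
    [[0, 0, -2.5], [0, 0, 0], 0],
    [[0, 0, -2.5], [0, 0, 0], 0],
    [[0, 0, -2.5], [0, 0, 0], 0],
    [[0, 0, -2.0], [0, 0, 0], 0],
    [[0, 0, -1.0], [0, 0, 0], 0]
  ]
}}

```text
time_s: 25.28
ee_pos: [0.5679, -0.0592, 0.2492]
tcp_rot: [3.124, 0.313, 0.009]
ft_force: [0.5, -1.1, 0.7]
finger_gap: 0.0858
```

Emit:
{"name": "apply_moves", "arguments": {
  "plan": [
    [[0, 0, 0], [0, 0, 0], 0],
    [[0, 0, 0], [0, 0, 0], 0],
    [[0, 0, 0], [0, 0, 0], 0],
    [[0, 0, 0], [0, 0, 0], 0],
    [[0, 0, 0], [0, 0, 0], 0],
    [[0, 0, 0], [0, 0, 0], 0],
    [[0, 0, 0], [0, 0, 0], 0],
    [[0, 0, 0], [0, 0, 0], 0]
  ]
}}

```text
time_s: 25.95
ee_pos: [0.5661, -0.0588, 0.2445]
tcp_rot: [3.126, 0.313, -0.001]
ft_force: [-1.1, -0.7, -0.2]
finger_gap: 0.0851
```

Run:
```python
from h import *
s,f=shot('wrist','w17'); print(s['time_s'],s['ee_pos'],s['tcp_rot'],s['finger_gap'],s['ft_force'])
cv2.imwrite('pics/c23.png',cv2.resize(cv2.imread('pics/w17.png'),(800,600),interpolation=cv2.INTER_CUBIC))
c=cam(s,f); Rt=R.from_rotvec(s['tcp_rot']); psi=np.deg2rad(11.47); P=R.from_euler('z',psi)
pr=lambda q:(proj(c,q)+.5)*1.5625-.5
ctr=np.array([.5655,-.0588,.03])
for q in [(.019,.018,.086),(.019,-.018,.086),(-.019,-.018,.086),(-.019,.018,.086),(.031,.018,.053),(.031,-.018,.053)]: print(q,pr(ctr+P.apply(q)))
n=-down(psi,np.deg2rad(27)).as_matrix()[:,2]
print('stopper top',pr(np.array([.5231,.094,.1])+.046*n),'collar top',pr(np.array([.5231,.094,.1])+.006*n))
shot('scene','s17');shot('top','t17')
```

```text
25.95 [ 0.5661 -0.0588  0.2445] [ 3.1259  0.3129 -0.0015] 0.08514789144492904 [-1.0749 -0.6763 -0.2166]
(0.019, 0.018, 0.086) [371.192  256.1739]
(0.019, -0.018, 0.086) [436.5879 256.0914]
(-0.019, -0.018, 0.086) [435.1963 320.8015]
(-0.019, 0.018, 0.086) [372.562  320.8713]
(0.031, 0.018, 0.053) [374.1616 224.9975]
(0.031, -0.018, 0.053) [433.1413 224.9189]
stopper top [ 59.094  324.0792] collar top [131.9745 302.3808]
```

View pics/c23.png

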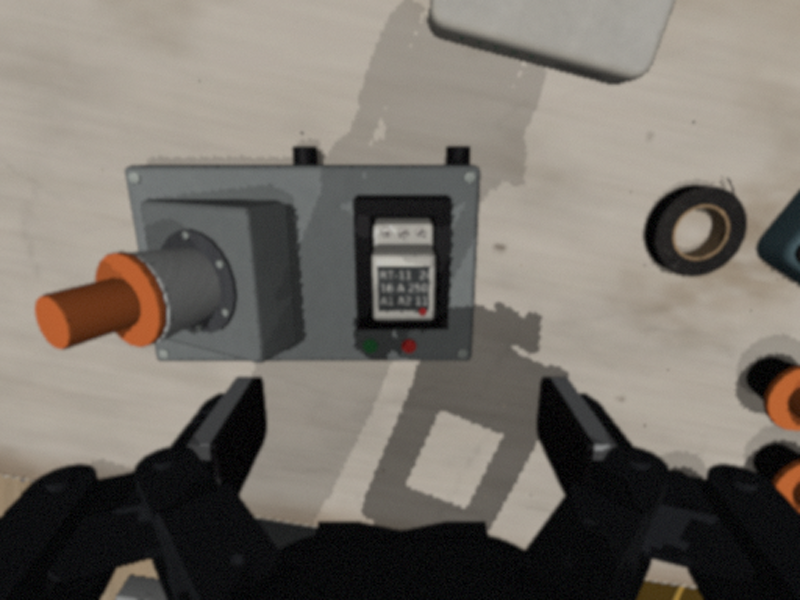

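View pics/s17.png

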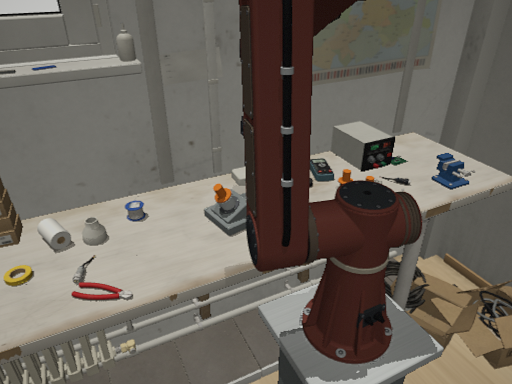

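Run:
```python
from h import *
a=cv2.imread('pics/w17.png'); cv2.imwrite('pics/c24.png',cv2.resize(a[110:240,10:170],None,fx=5,fy=4.6,interpolation=cv2.INTER_CUBIC))
```

```text
(no output)
```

View pics/c24.png

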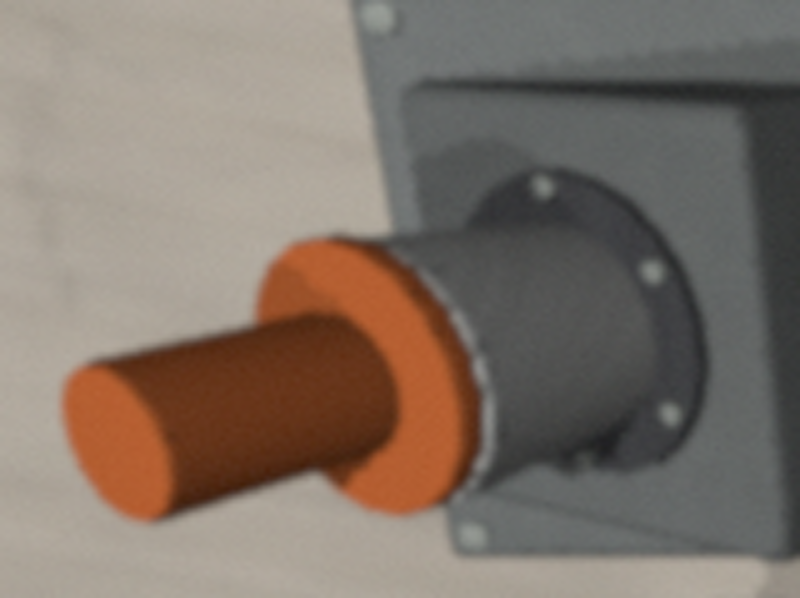

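The enlarged crop shows the collar flush on the rim, around (470,400), with no gap and coaxial with the neck. Handing in.

Run:
```python
from h import *
print(bot.sign_off())
```

```text
the job is handed in; nothing more can be done
None
```

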